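# Chill the straw cup in the ice bucket with the folding lid stay

## Robot

A 6-joint arm with a two-finger parallel gripper is mounted at the origin on the work surface. World frame = base frame: x ahead of the robot, y to its left, z up, the work surface at z = 0. Lengths are in m, angles in degrees, forces in N, time in s.
With the tool pointing down it reaches from about 0.375 to 0.925 m from the base axis. Payload 5.7 kg.
Tool frame: the origin (TCP) lies between the finger pads; the fingertips stand 19 mm ahead of it and the grasp point (between the pads) is the TCP (r.finger_overhang is the z of the fingertips in the tool frame, in m); z points along the fingers, y is the direction in which the jaws open and shut (so a half turn about z gives the same grasp; the last joint's range is limited). The gripper opens to 88 mm and grips with 3 to 60 N. Pads are 20 mm wide; open, the fingers measure 115 mm over their backs; the gripper's body (75 mm by 178 mm) begins 61 mm behind the grasp point.
Start: joints at [-78.444, 20.558, 86.54, -0, 72.909, -6.595], TCP at [0.187, -0.57, 0.242] pointing down, gripper open.
Joint ranges: [-170.27, 170.27], [-57.76, 135], [12.27, 136.19], [-55.21, 235.2], [11.17, 155.16], [-170.74, 170.74]. Speed limits (degrees/s): [136.94, 136.94, 180, 180, 180, 180].

## Interface

Orientations are given as a 3x3 rotation matrix whose columns are the frame's x, y, z axes.
In Python, from workcell import r, viewer gives the robot as it stands. The module is installed in compiled form; this text tells all that it offers.
- The arm moves only by the tool servo_tool, never from a script. Its argument "moves" is text: rows parted by semicolons, each of 4 numbers parted by spaces: the shift along the tool's x, y, z scaled (see below), then the turn about the tool's z scaled (see below). In form: x y z turn; .... A call has 1 to 12 rows; each row is the pose to reach, as a shift and turn from the pose commanded when the call began, along the tool's axes at that moment, turning the shorter way round; what a row does not reach only later rows make up. The controller multiplies each number of a shift by 100 mm and each number of a turn by 180 degrees. A row lasts 1/8 s, in which the tool goes at most 62.5 mm and 10.7 degrees, less where a joint would pass 70% of its speed; a pose out of reach is approached as far as the arm can. A call with a number of a shift or a turn outside -1 to 1 is refused whole. A call with a gripper value outside its range is refused whole. "hand" is the opening, from 0 (shut) to 1 (fully open), set as the call begins (left out, the last holds). The fingers move at their own pace and stop on an object; "newtons" is the grip in N (left out, the last holds). Time passes only in rows, so rows that repeat a pose let the fingers close. It gives the time, the measured TCP pose, the force and the opening at its end, in the units of the state.
- r.sense(): the state, without advancing time (a new reading comes with each control period).
- viewer.read_camera(name): name is "side" or "top"; returns a dict with "color" (400x640x3 uint8, blue, green, red), "fov_y" (degrees; the focal length in pixels is half the picture's height over the tangent of half this angle, whatever the lens; pixels are square), "cx", "cy" (the principal point, pixels), "D" ([k1, k2, p1, p2, k3] as OpenCV has them; the pictures are not rectified), "xyz" and "attitude" of the camera in the world. Camera axes: x right, y up, looking along -z (the intrinsics and any distortion apply to the point x, -y, -z); pixel columns grow to the right and rows downward; lengths in m; the calibration is good to about 2 mm. A picture is of the moment at which its call begins. There is no depth.
- r.close_job(): hands the job in, once; it reports no verdict.
The state is a dict: "t": time; "joint_pos": joint angles; "qd": joint speeds; "joint_torque": joint torques, N m; "tcp_pos": TCP position; "tool_rot": TCP orientation; "wrist_force": force on the tool from outside, world axes, zero at the start; "ft_torque": the same for the moment, N m; "grip_width": finger opening in m.
Only numpy, scipy, OpenCV 4.12 (cv2) and the standard library are available. Lean on these libraries where they do the work, as an engineer would, in place of code of your own. Each camera call takes 0.05 s, during which the arm holds its last target.

## Task

Put the straw cup into the ice bucket to chill. Raise the lid until its folding stay locks and holds it open by itself, stand the cup upright on the bucket's floor, then ease the stay's knee back over centre, which lifts the lid slightly, and fold it to lower the lid gently until it is fully closed. Do not force the lid or the stay, do not let the lid slam, and leave the tumblers and the bottle rack alone.

Things in the scene. Friction and masses are not known exactly. Their poses are not given: they have to be found in the camera images.
- bucket: Round double-walled steel ice bucket, fixed to the trolley: outer diameter 190 mm, rim 120 mm above the trolley top, walls 9 mm, inner floor 8 mm up. Origin: centre of its underside. Its -x axis points to its front (lid bar side), +x to the lid hinge, +y to the side that carries the folding stay.
- lid_hinge (a point): Middle of the lid's hinge axis, which is parallel to the bucket's y axis, 100 mm behind (+x) the bucket's centre and 125 mm above the trolley.
- lid_bar (a point): Middle of the lid's handle bar: 12 mm thick, 90 mm long, parallel to the hinge, 229 mm from the hinge axis; closed, it stands out in front of the bucket level with the hinge, 26 mm clear of the lid's edge. The lid is a steel disc, 194 mm across, 16 mm thick with a 9 mm plug below, about 0.6 kg. The bar can be pinched from above at every lid angle and turns in a light grip.
- lid (a joint): Lid angle in rad: 0 closed, + open. The stay stops it between 1.2 and 1.55, elsewhere each time: feel for the stop, where the load rises about 1 N per mm at the bar; 5 N more is enough, 10 N too much. Pushed to the stop, the knee goes over centre by itself; let go, the lid drops back about 0.03 and rests on the locked stay. Unlocked, it falls shut unless held; on the knee bar it weighs up to 18 N.
- knee_bar (a point): Middle of the stay's knee bar: 12 mm thick, 66 mm long plus a round 18 mm end knob, parallel to the hinge; 157 mm to +y of the bucket's middle plane. Locked (over centre by 0.35 rad), it stands high and towards the hinge. Drawn up and forward (bucket's -x) it passes the line of the links; then the lid's weight folds it on, forward and down, until it lies level in front of the foot, lid closed.
- cup: Hard silicone straw cup, 60 mm diameter, body 66 mm tall, with a hard straw stub 12 mm thick standing up in its middle to 98 mm; about 0.12 kg. Origin: centre of its underside, z up its axis. It starts upright on the trolley.
- cup_straw (a point): Point on the straw stub's axis, 86 mm above the cup's underside.
- tumbler1: Bystander: squat open glass tumbler, 76 mm diameter, 75 mm tall; origin under its centre.
- tumbler2: Bystander: the other tumbler, the same.
- rack: Bystander: bamboo bottle rack, 180 x 240 mm and 80 mm tall, fixed, with a bottle lying in its middle slot; origin under its centre.
- stay_pin (a point): Pin of the upper link on the lid: 100 mm from the hinge along the lid, 12 mm above its hinge plane. The stay has two 75 mm links, 112 mm to +y of the bucket's middle plane. The lower one pivots on a foot level with the bucket's centre, clamped in an upright slot 97 to 117 mm above the trolley (not measured): the knee bar moves on a 75 mm circle about it and so controls the lid.
- buffer (a joint): Load sign of the stay: give of the spring buffer in its lower link, in m along the link: about 0 at rest and while the lid swings free, + stretched (as at the lid's stop), - squeezed, 1 mm for each 12 N along the link. More than 3 mm either way (36 N) is forcing the stay, whether through the lid or the knee bar.
There are look-alikes about, which are no part of the job. Leave any red look-alike of the cup alone.

How it is judged (in metres and radians):
On the way, in this order (a step that is already met when the one before it is completed fails the run):
1. the lid stands open on its locked stay, not touched by the robot (value of joint lid above 1 rad and velocity of joint lid above -0.05 rad/s and contact force between each of the fingers, the arm and lid below 0.2 N), for 0.5 s.
2. the cup stands upright on the bucket's floor, let go, with the lid still propped (horizontal distance between cup and bucket below 0.07 m and height (world z) of cup below 0.016 m and angle between cup's own z axis and vertical below 0.15 rad and value of joint lid above 1 rad and contact force between the fingers and cup below 0.1 N), for 0.2 s.
At the end, for the whole second after the job is handed in: The lid is fully closed (within 0.03 rad) with the stay folded, and the cup stands upright (within 0.15 rad) at rest on the bucket's floor (value of joint lid below 0.03 rad and horizontal distance between cup and bucket below 0.07 m and height (world z) of cup below 0.016 m and angle between cup's own z axis and vertical below 0.15 rad and linear speed of cup below 0.02 m/s); the robot touches nothing.
It fails at once if the lid or the stay is forced: the stay's buffer gives by more than 3 mm (value of joint buffer above 0.003 m or value of joint buffer below -0.003 m).
It fails at once if the lid slams (falls faster than 2.5 rad/s) (velocity of joint lid below -2.5 rad/s).
It fails at once if a tumbler is moved by more than 30 mm or tipped (distance of any of tumbler1, tumbler2 from where it was at the start of the episode above 0.03 m or angle between any of tumbler1, tumbler2's own z axis and vertical above 0.3 rad).
It fails at once if the bottle rack is pushed (more than 5 N) (contact force between any of the fingers, the arm and rack above 5 N).
It also fails if it takes over 72 s, if anything falls off the work surface, if the arm or the gripper's body presses on something with over 40 N, if the wrist force passes 120 N, or if a joint passes its speed limit or range.

## Working session

There is one attempt and no reset: what is moved stays moved. The work goes in short steps, Python scripts to look and compute and a tool call to move; the robot and the scene stay as the last step left them, time stands still between calls to the robot, and variables do not carry over. Pictures are saved under pics/ and viewed, and the job is handed in when it is done.

Besides the shell and the picture viewer there is one more tool, called as name(argument=value, ...), one argument or row to a line, values as JSON. servo_tool: Moves the arm, as the interface text tells. Its arguments: {"type":"object","properties":{"moves":{"type":"string"},"hand":{"type":"number"},"newtons":{"type":"number"}},"required":["moves"]}

```bash
mkdir -p pics
cat > h.py <<'E'
import numpy as np,cv2
from workcell import r,viewer
def shot(n,f):
    d=viewer.read_camera(n); cv2.imwrite('pics/'+f,d['color']); np.save('pics/'+f+'.npy',d,allow_pickle=True); return d
def K(d):
    h=d['color'].shape[0]; f=h/2/np.tan(np.radians(d['fov_y'])/2)
    return np.array([[f,0,d['cx']],[0,f,d['cy']],[0,0,1]])
def load(f): return np.load('pics/'+f+'.npy',allow_pickle=True).item()
def proj(d,P):
    P=np.atleast_2d(np.array(P,float)); R=np.array(d['attitude']); c=(P-np.array(d['xyz']))@R
    c=c*[1,-1,-1]
    return cv2.projectPoints(c.reshape(-1,1,3),np.zeros(3),np.zeros(3),K(d),np.array(d['D'],float))[0].reshape(-1,2)
def ray(d,uv):
    p=cv2.undistortPoints(np.array(uv,float).reshape(-1,1,2),K(d),np.array(d['D'],float)).reshape(-1,2)
    v=np.c_[p[:,0],-p[:,1],-np.ones(len(p))]@np.array(d['attitude']).T
    return np.array(d['xyz']),v
def onz(d,uv,z):
    o,v=ray(d,uv); return o+v*((z-o[2])/v[:,2])[:,None]
E
python3 - <<'E'
from h import *
for n in('side','top'):
    d=shot(n,n+'0.png'); print(n,d['xyz'],np.round(d['attitude'],3).tolist(),d['fov_y'],d['cx'],d['cy'],d['D'])
print(r.sense(), r.finger_overhang)
E
```

```text
side [0.27981351 0.87963665 0.82659532] [[-0.961, 0.174, -0.214], [-0.276, -0.63, 0.726], [-0.009, 0.757, 0.653]] 53.35498622616626 316.0824637430396 195.23639596346442 [-0.00144374  0.          0.          0.          0.        ]
top [0.39311943 0.04477773 1.59202391] [[-0.03, 0.994, -0.101], [-1.0, -0.03, -0.006], [-0.009, 0.101, 0.995]] 43.7682132859927 315.54003513274336 199.31339699473105 [0.02516354 0.         0.         0.         0.        ]
{'t': 0.1, 'joint_pos': array([-7.84433845e+01,  2.05948526e+01,  8.65905909e+01, -6.73350044e-04,
        7.29071043e+01, -6.59432513e+00]), 'qd': array([-0.07794532, -0.07417393, -0.19443544,  0.0560426 ,  0.09383845,
        0.00134663]), 'joint_torque': array([ 2.96690396e-04, -5.16359067e+01, -2.71407706e+01,  6.76474418e-02,
        2.76417006e-02, -3.11292683e-05]), 'tcp_pos': array([ 0.18679213, -0.56958976,  0.24089734]), 'tool_rot': array([[ 9.50238090e-01,  3.11524415e-01, -3.34600884e-04],
       [ 3.11524546e-01, -9.50236792e-01,  1.58026675e-03],
       [ 1.74341605e-04, -1.60586605e-03, -9.99998695e-01]]), 'wrist_force': array([-0.04999061, -0.19276172,  0.37230134]), 'ft_torque': array([-0.04164338, -0.01690741, -0.03132445]), 'grip_width': 0.08801141746453527} 0.019
```

View pics/side0.png

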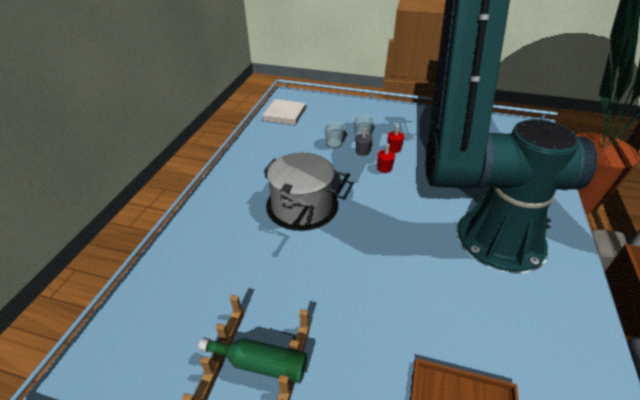

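View pics/top0.png

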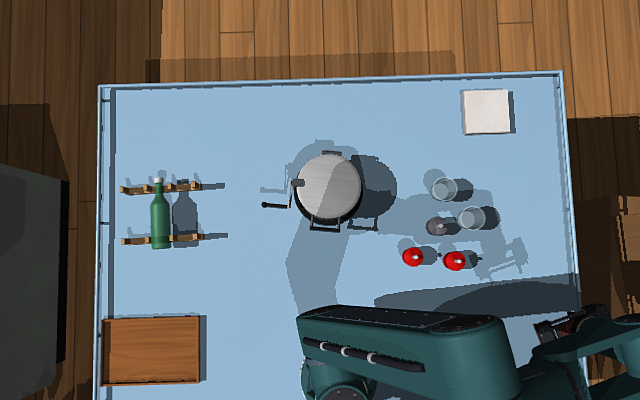

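Run:
```python
from h import *
d=load('top0.png')['color']; s=load('side0.png')['color']
cv2.imwrite('pics/z1.png',cv2.resize(d[140:280,250:390],None,fx=4,fy=4,interpolation=2))
cv2.imwrite('pics/z2.png',cv2.resize(d[160:280,390:530],None,fx=4,fy=4,interpolation=2))
cv2.imwrite('pics/z3.png',cv2.resize(s[100:240,250:420],None,fx=4,fy=4,interpolation=2))
```

```text
(no output)
```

View pics/z1.png

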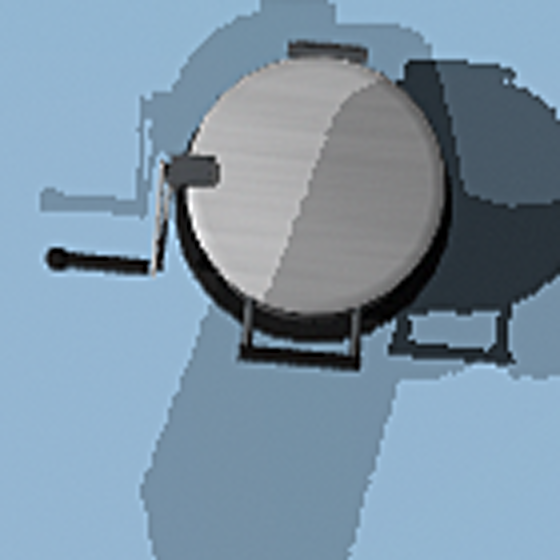

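View pics/z2.png

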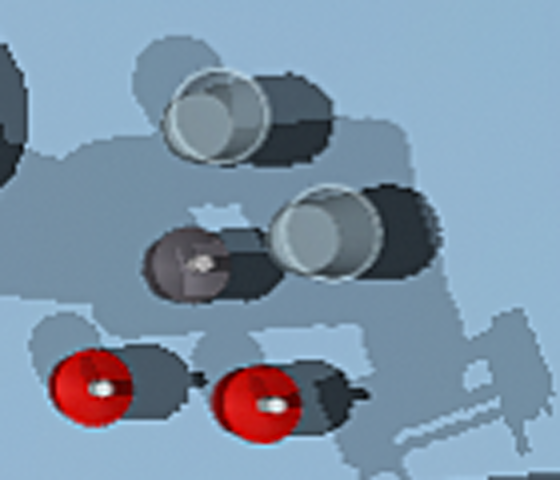

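View pics/z3.png

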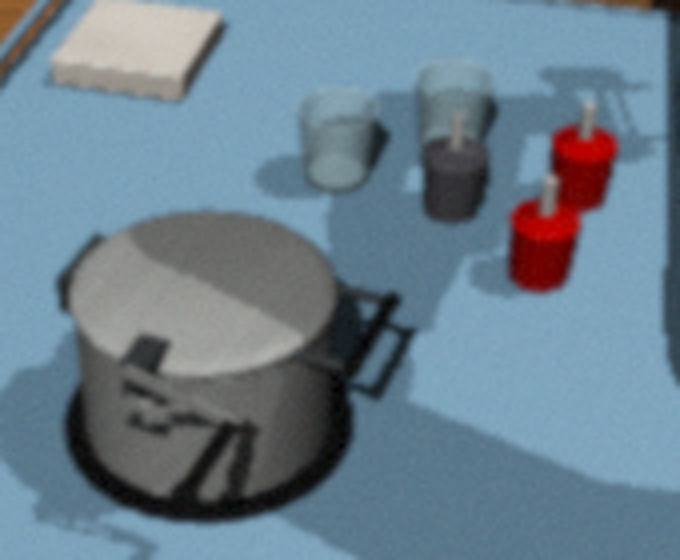

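```bash
cat > fit.py <<'E'
from h import *
from scipy.optimize import least_squares
d=load('top0.png'); s=load('side0.png')
def px(o,p): return np.array(p,float)/4-0.375+np.array(o)
T=(250,140)
# lid circle by edge pts
edge=px(T,[(190,130),(235,78),(315,57),(400,82),(443,150),(440,235),(385,300)])
e3=onz(d,edge,0.136)
f=lambda q:np.hypot(e3[:,0]-q[0],e3[:,1]-q[1])-.097
c=least_squares(f,[.5,0]); print('lid centre',c.x,c.fun.round(4))
bar=onz(d,px(T,[(240,356),(360,364)]),.125); print('bar',bar, np.linalg.norm(bar[0]-bar[1]))
m=bar.mean(0)[:2]; v=m-c.x; print('dist',np.linalg.norm(v),'yaw from v',np.degrees(np.arctan2(-v[1],-v[0])),'from bar',np.degrees(np.arctan2(-(bar[0]-bar[1])[0],(bar[0]-bar[1])[1])))
kb=onz(d,px(T,[(56,259),(158,270)]),.107); print('knee',kb,np.linalg.norm(kb[0]-kb[1]))
base=lambda yaw:np.array([[np.cos(yaw),-np.sin(yaw)],[np.sin(yaw),np.cos(yaw)]])
Z=(390,160)
print('cup straw',onz(d,px(Z,[(200,262)]),.098)); 
print('cup top c',onz(d,px(Z,[(188,264)]),.066))
Z3=(250,100)
print('side straw top',onz(s,px(Z3,[(457,115)]),.098),'cup top',onz(s,px(Z3,[(455,152)]),.066))
print('tum rim',onz(d,px(Z,[(218,116),(333,232)]),.075), onz(s,px(Z3,[(340,105),(455,80)]),.075))
print('red',onz(d,px(Z,[(102,388),(270,404)]),.098))
E
python3 fit.py
```

```text
lid centre [0.57978848 0.01484918] [ 0.0039  0.002  -0.0019  0.0018  0.0006  0.002   0.0024]
bar [[ 0.45557393  0.07404835  0.125     ]
 [ 0.44705239 -0.01398885  0.125     ]] 0.08844865938054382
dist 0.12936908197152175 yaw from v -6.738794349595037 from bar -5.528706985714977
knee [[0.53308334 0.21014955 0.107     ]
 [0.52248185 0.13394147 0.107     ]] 0.07694194951089169
cup straw [[ 0.45562253 -0.31412787  0.098     ]]
cup top c [[ 0.45570585 -0.31262574  0.066     ]]
side straw top [[ 0.45657713 -0.31583758  0.098     ]] cup top [[ 0.45444015 -0.30714201  0.066     ]]
tum rim [[ 0.56759024 -0.33944052  0.075     ]
 [ 0.47636123 -0.42117947  0.075     ]] [[ 0.56736397 -0.3428771   0.075     ]
 [ 0.47549928 -0.41368229  0.075     ]]
red [[ 0.36429666 -0.23650812  0.098     ]
 [ 0.34904715 -0.35982857  0.098     ]]
```

```bash
cat > ov.py <<'E'
from h import *
import sys
def b2w(P,c=(0.5795,0.0153),yaw=-6.3):
    P=np.atleast_2d(np.array(P,float)); y=np.radians(yaw)
    R=np.array([[np.cos(y),-np.sin(y),0],[np.sin(y),np.cos(y),0],[0,0,1]])
    return P@R.T+[c[0],c[1],0]
def overlay(f,o,w,zf=.107,k=4):
    d=load(f); im=cv2.resize(d['color'][o[1]:o[1]+w[1],o[0]:o[0]+w[0]],None,fx=k,fy=k,interpolation=2)
    def pl(P,col):
        q=((proj(d,P)-o+.5)*k-.5).round().astype(int)
        cv2.polylines(im,[q.reshape(-1,1,2)],False,col,1)
    t=np.linspace(0,2*np.pi,60); C=np.c_[np.cos(t),np.sin(t),0*t]
    pl(b2w(C*.097+[0,0,.136]),(0,0,255)); pl(b2w(C*.095),(0,255,0))
    pl(b2w([(-.129,-.045,.125),(-.129,.045,.125)]),(0,255,255))
    zk=(zf+.137)/2; xk=-np.sqrt(.075**2-(zk-zf)**2)
    pl(b2w([(xk,.112,zk),(xk,.190,zk)]),(255,0,255))
    pl(b2w([(.1,-.02,.125),(.1,.02,.125)]),(255,255,0))
    cu=[.4557,-.3140,0]; pl(C*.03+cu,(0,255,0)); pl(C*.03+cu+[0,0,.066],(0,255,0)); pl(np.array([cu,cu])+[[0,0,.066],[0,0,.098]],(0,255,255))
    return im
if __name__=='__main__':
    cv2.imwrite('pics/o1.png',overlay('top0.png',(250,140),(140,140)))
    cv2.imwrite('pics/o2.png',overlay('side0.png',(250,100),(170,140)))
    cv2.imwrite('pics/o3.png',overlay('top0.png',(390,160),(140,120)))
E
python3 ov.py
```

```text
(no output)
```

View pics/o1.png

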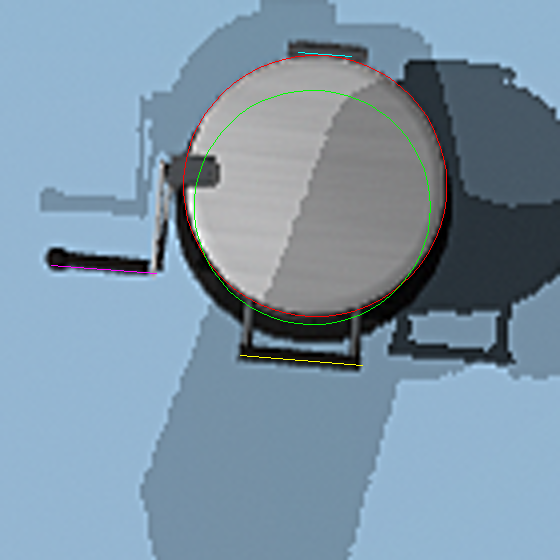

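View pics/o2.png

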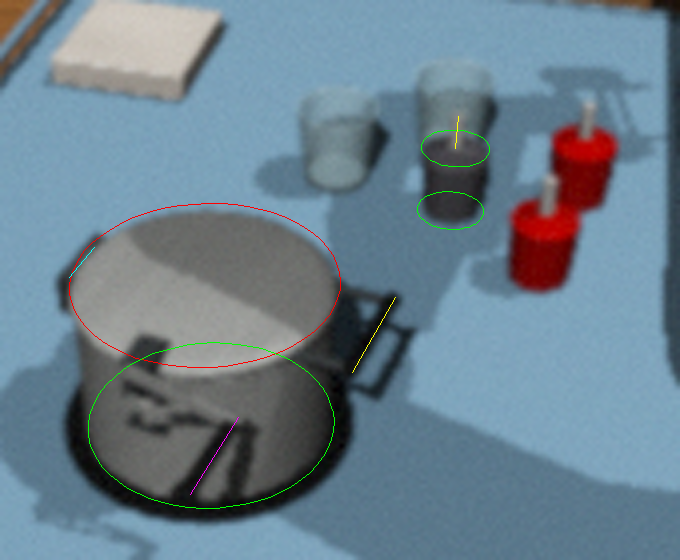

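View pics/o3.png

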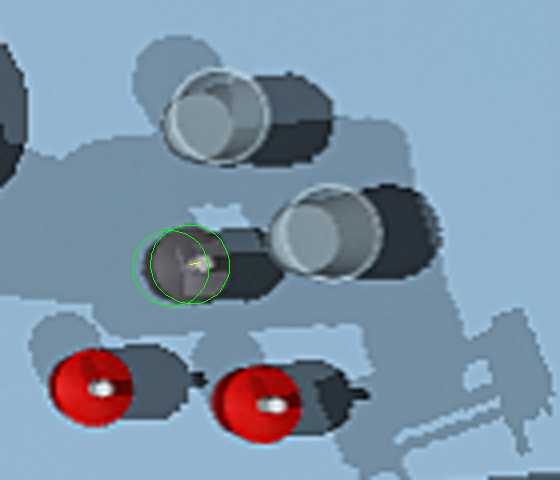

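servo_tool(
  moves="0.45 -0.5 0 -0.06; 0.9 -1 0 -0.12; 0.9 -1 0 -0.18; 0.9 -1 0 -0.24; 0.9 -1 0 -0.3; 0.9 -1 0 -0.364; 0.9 -1 0 -0.364",
  hand=0.27,
)

```text
t: 0.98
tcp_pos: [0.2412, -0.4467, 0.2413]
tool_rot: [[0.111, 0.994, -0.0], [0.994, -0.111, 0.001], [0.001, -0.0, -1.0]]
wrist_force: [-0.1, -0.5, 0.4]
grip_width: 0.0244
```

```bash
cat > plan.py <<'E'
from h import *
import sys
# usage: plan.py x y z [yaw of tool y deg]
s=r.sense(); R=s['tool_rot']; p=s['tcp_pos']
print('t',round(s['t'],2),'p',p.round(4),'yaw',np.degrees(np.arctan2(R[1,1],R[0,1])).round(2),'F',s['wrist_force'].round(2),'w',round(s['grip_width'],4),'q',s['joint_pos'].round(0))
if len(sys.argv)>3:
    t=np.array(list(map(float,sys.argv[1:4]))); print('shift/100mm',(R.T@(t-p)*10).round(3))
    if len(sys.argv)>4:
        a=np.degrees(np.arctan2(R[1,1],R[0,1]))-float(sys.argv[4]); print('turn',((a+180)%360-180)/180)
E
python3 plan.py .4513 .0295 .2 -6.3
```

```text
t 0.97 p [ 0.2412 -0.4467  0.2413] yaw -6.37 F [-0.14 -0.45  0.39] w 0.0244 q [-69.  13.  98.   0.  69. -63.]
shift/100mm [4.966 1.56  0.417]
turn -0.0003657931978017991
```

servo_tool(
  moves="0.5 0.25 0 0; 1 0.5 0 0",
)

```text
t: 1.23
tcp_pos: [0.3023, -0.3524, 0.2414]
tool_rot: [[0.116, 0.993, 0.0], [0.993, -0.116, 0.0], [0.0, 0.0, -1.0]]
wrist_force: [0.0, -0.8, -0.0]
grip_width: 0.0238
```

servo_tool(
  moves="0.5 0.25 0 0; 1 0.5 0 0",
)

```text
t: 1.48
tcp_pos: [0.3634, -0.2578, 0.2417]
tool_rot: [[0.115, 0.993, 0.0], [0.993, -0.115, -0.0], [-0.0, 0.0, -1.0]]
wrist_force: [0.1, -0.5, -0.7]
grip_width: 0.0242
```

servo_tool(
  moves="0.5 0.15 0 0; 1 0.3 0 0",
)

```text
t: 1.72
tcp_pos: [0.4041, -0.1616, 0.2417]
tool_rot: [[0.114, 0.993, 0.0], [0.993, -0.114, 0.0], [0.0, 0.0, -1.0]]
wrist_force: [0.3, -1.8, 0.8]
grip_width: 0.0239
```

servo_tool(
  moves="0.5 0.1 0 0; 1 0.2 0 0",
)

```text
t: 1.98
tcp_pos: [0.4348, -0.0644, 0.2417]
tool_rot: [[0.114, 0.993, 0.0], [0.993, -0.114, -0.0], [0.0, 0.0, -1.0]]
wrist_force: [-0.0, -0.3, -0.1]
grip_width: 0.0236
```

servo_tool(
  moves="0.5 0 0 0; 0.95 0 0 0; 0.95 0 0 0; 0.95 0 0 0; 0.95 0 0 0",
)

```text
t: 2.6
tcp_pos: [0.4449, 0.0273, 0.2416]
tool_rot: [[0.113, 0.994, -0.0], [0.994, -0.113, -0.0], [-0.0, -0.0, -1.0]]
wrist_force: [0.3, -0.1, -0.3]
grip_width: 0.024
```

```bash
python3 plan.py .4513 .0295 .128 -6.3
```

```text
t 2.6 p [0.4449 0.0273 0.2416] yaw -6.47 F [ 0.3  -0.14 -0.35] w 0.024 q [ -5.   8. 105.  -0.  68.   1.]
shift/100mm [0.03  0.062 1.136]
turn -0.0009575457897027049
```

Descend most of the way, check image before final.

servo_tool(
  moves="0.03 0.062 0.2 0; 0.03 0.062 0.45 0; 0.03 0.062 0.7 0; 0.03 0.062 0.75 0; 0.03 0.062 0.75 0",
)

```text
t: 3.22
tcp_pos: [0.4515, 0.03, 0.1669]
tool_rot: [[0.112, 0.994, -0.0], [0.994, -0.112, 0.0], [0.0, -0.0, -1.0]]
wrist_force: [1.1, -0.1, 0.4]
grip_width: 0.0238
```

```bash
python3 plan.py .4513 .0295 .128 -6.3
python3 - <<'E'
from h import *
d=shot('side','s1.png')['color']; cv2.imwrite('pics/s1z.png',cv2.resize(d[80:240,240:420],None,fx=4,fy=4,interpolation=2))
E
```

```text
t 3.23 p [0.4515 0.03   0.1669] yaw -6.41 F [ 1.07 -0.07  0.45] w 0.0238 q [ -5.  14. 109.   0.  57.   1.]
shift/100mm [-0.005 -0.002  0.389]
turn -0.0006295847057158552
```

View pics/s1z.png

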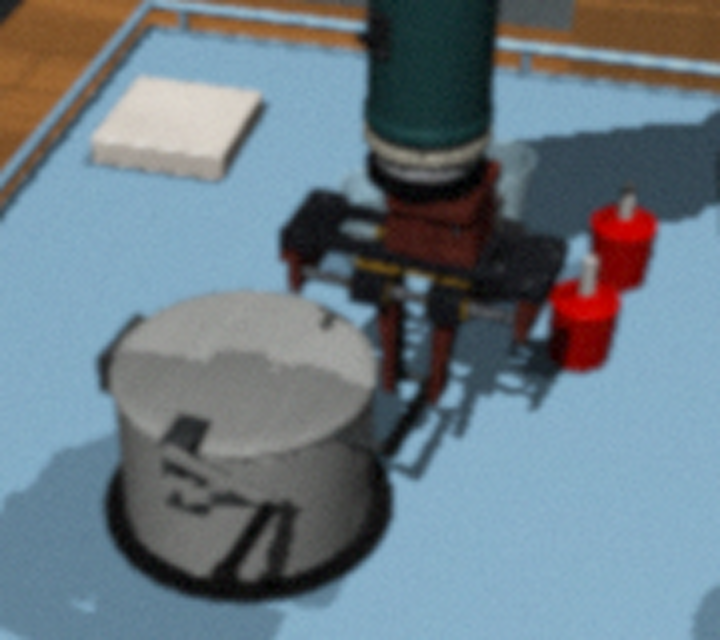

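servo_tool(
  moves="0 0 0.2 0; 0 0 0.37 0; 0 0 0.37 0; 0 0 0.37 0",
)

```text
t: 3.78
tcp_pos: [0.4522, 0.0306, 0.1307]
tool_rot: [[0.11, 0.994, 0.002], [0.994, -0.11, -0.0], [0.0, 0.002, -1.0]]
wrist_force: [0.7, 0.4, 0.2]
grip_width: 0.0234
```

servo_tool(
  moves="0 0 0 0; 0 0 0 0; 0 0 0 0; 0 0 0 0; 0 0 0 0",
  hand=0,
  newtons=10,
)

```text
t: 4.4
tcp_pos: [0.4537, 0.0305, 0.1305]
tool_rot: [[0.11, 0.994, 0.004], [0.994, -0.11, -0.0], [0.0, 0.004, -1.0]]
wrist_force: [4.9, -0.7, 0.4]
grip_width: 0.0118
```

```bash
python3 plan.py .4513 .0295 .128 -6.3
python3 - <<'E'
import numpy as np
for a in np.arange(0,1.41,.1): print(round(a,1),(2.29*(1-np.cos(a))).round(3),(2.29*np.sin(a)).round(3))
E
```

```text
t 4.4 p [0.4537 0.0305 0.1305] yaw -6.34 F [ 4.92 -0.69  0.36] w 0.0118 q [ -5.  17. 112.   0.  51.   1.]
shift/100mm [-0.012 -0.023  0.025]
turn -0.00022046994377657509
0.0 0.0 0.0
0.1 0.011 0.229
0.2 0.046 0.455
0.3 0.102 0.677
0.4 0.181 0.892
0.5 0.28 1.098
0.6 0.4 1.293
0.7 0.539 1.475
0.8 0.695 1.643
0.9 0.867 1.794
1.0 1.053 1.927
1.1 1.251 2.041
1.2 1.46 2.134
1.3 1.677 2.207
1.4 1.901 2.257
```

servo_tool(
  moves="0 0.03 -0.115 0; 0 0.045 -0.229 0; 0 0.07 -0.343 0; 0 0.085 -0.455 0; 0 0.11 -0.567 0; 0 0.13 -0.677 0; 0 0.165 -0.786 0; 0 0.205 -0.892 0",
)

```text
t: 5.4
tcp_pos: [0.4708, 0.0284, 0.2194]
tool_rot: [[0.11, 0.994, -0.002], [0.994, -0.11, 0.0], [-0.0, -0.002, -1.0]]
wrist_force: [-5.4, 0.0, -1.7]
grip_width: 0.0117
```

```bash
python3 plan.py
python3 - <<'E'
from h import *
d=shot('side','s2.png')['color']; cv2.imwrite('pics/s2z.png',cv2.resize(d[40:240,220:420],None,fx=3,fy=3,interpolation=2))
E
```

```text
t 5.4 p [0.4708 0.0284 0.2194] yaw -6.32 F [-5.45  0.   -1.72] w 0.0117 q [ -5.  11. 103.  -0.  65.   1.]
```

View pics/s2z.png

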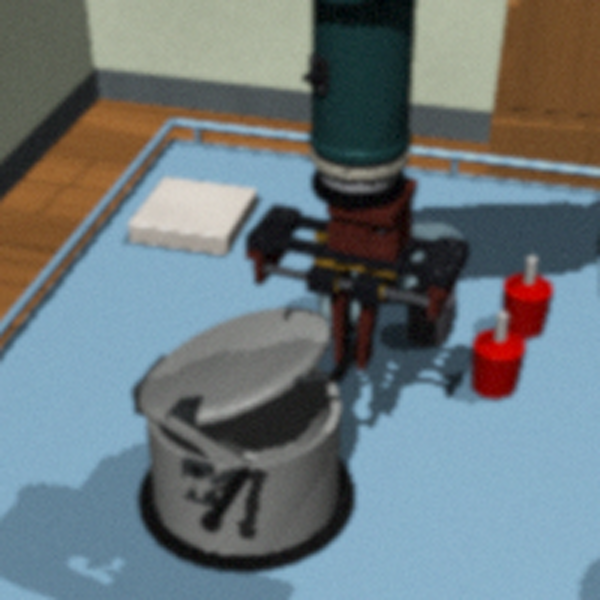

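servo_tool(
  moves="0 0.04 -0.105 0; 0 0.085 -0.206 0; 0 0.14 -0.305 0; 0 0.205 -0.401 0; 0 0.275 -0.494 0; 0 0.345 -0.583 0; 0 0.42 -0.669 0; 0 0.5 -0.751 0",
)

```text
t: 6.45
tcp_pos: [0.5191, 0.0225, 0.2954]
tool_rot: [[0.11, 0.994, -0.005], [0.994, -0.11, -0.001], [-0.001, -0.005, -1.0]]
wrist_force: [-14.0, -1.6, 9.5]
grip_width: 0.0114
```

```bash
python3 plan.py
```

```text
t 6.45 p [0.5191 0.0225 0.2954] yaw -6.32 F [-13.96  -1.62   9.49] w 0.0114 q [-5. 11. 92. -0. 77.  1.]
```

servo_tool(
  moves="0 -0.02 -0.02 0; 0 -0.02 -0.02 0; 0 -0.02 -0.02 0",
)

```text
t: 6.82
tcp_pos: [0.5197, 0.0225, 0.2964]
tool_rot: [[0.11, 0.994, 0.0], [0.994, -0.11, -0.001], [-0.001, 0.001, -1.0]]
wrist_force: [-4.3, -3.7, 0.3]
grip_width: 0.0116
```

```bash
python3 plan.py
python3 - <<'E'
from h import *
d=shot('side','s3.png')['color']; cv2.imwrite('pics/s3z.png',cv2.resize(d[40:240,220:420],None,fx=4,fy=4,interpolation=2)[:600])
E
```

```text
t 6.83 p [0.5197 0.0225 0.2964] yaw -6.33 F [-4.33 -3.75  0.3 ] w 0.0116 q [-5. 11. 92. -0. 77.  1.]
```

View pics/s3z.png

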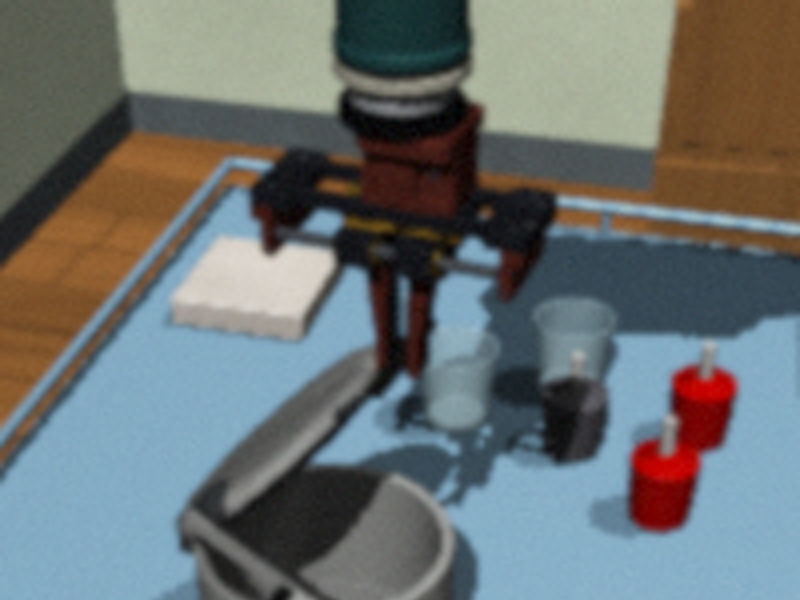

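servo_tool(
  moves="0 0.085 -0.08 0; 0 0.173 -0.155 0; 0 0.265 -0.223 0; 0 0.36 -0.288 0; 0 0.36 -0.288 0",
)

```text
t: 7.5
tcp_pos: [0.5558, 0.0186, 0.3265]
tool_rot: [[0.11, 0.994, 0.001], [0.994, -0.11, -0.001], [-0.001, 0.001, -1.0]]
wrist_force: [-7.1, -2.7, 6.6]
grip_width: 0.0111
```

```bash
cat > lidf.py <<'E'
from h import *
s=r.sense();p=s['tcp_pos'];F=s['wrist_force']
y=np.radians(-6.3);ex=np.array([np.cos(y),np.sin(y)])
dx=(p[:2]-[.6814,.0045])@ex; dz=p[2]-.125-.0055
a=np.arctan2(dz,-dx); fx=F[:2]@ex
print('t',round(s['t'],2),'a',round(a,3),'r',round(np.hypot(dx,dz),4),'radial',round(-fx*np.cos(a)+F[2]*np.sin(a),2),'tang',round(fx*np.sin(a)+F[2]*np.cos(a),2),'F',F.round(1),'p',p.round(4),'w',round(s['grip_width'],4))
for da in (.05,.1,.15,.2,.25,.3):
    print(da,'y',(.232*(np.cos(a)-np.cos(a+da))*10).round(3),'z',(-.232*(np.sin(a+da)-np.sin(a))*10).round(3))
E
python3 lidf.py
```

```text
t 7.5 a 0.998 r 0.2332 radial 9.25 tang -2.12 F [-7.1 -2.7  6.6] p [0.5558 0.0186 0.3265] w 0.0111
0.05 y 0.099 z -0.06
0.1 y 0.201 z -0.116
0.15 y 0.306 z -0.166
0.2 y 0.412 z -0.211
0.25 y 0.521 z -0.25
0.3 y 0.632 z -0.284
```

servo_tool(
  moves="0 0.092 -0.068 0; 0 0.193 -0.128 0; 0 0.296 -0.181 0; 0 0.4 -0.228 0; 0 0.4 -0.228 0; 0 0.4 -0.228 0",
)

```text
t: 8.25
tcp_pos: [0.5951, 0.0146, 0.3478]
tool_rot: [[0.11, 0.994, 0.0], [0.994, -0.11, -0.0], [-0.0, 0.0, -1.0]]
wrist_force: [-3.4, -3.2, 4.4]
grip_width: 0.0115
```

```bash
python3 lidf.py
```

```text
t 8.25 a 1.191 r 0.234 radial 5.2 tang -1.21 F [-3.4 -3.2  4.4] p [0.5951 0.0146 0.3478] w 0.0115
0.05 y 0.109 z -0.04
0.1 y 0.219 z -0.075
0.15 y 0.332 z -0.104
0.2 y 0.445 z -0.128
0.25 y 0.56 z -0.146
0.3 y 0.675 z -0.158
```

servo_tool(
  moves="0 0.03 -0.014 0; 0 0.06 -0.025 0; 0 0.06 -0.025 0",
)

```text
t: 8.62
tcp_pos: [0.6009, 0.0139, 0.3501]
tool_rot: [[0.11, 0.994, -0.0], [0.994, -0.11, -0.0], [-0.0, -0.0, -1.0]]
wrist_force: [-2.6, -3.7, 3.7]
grip_width: 0.0115
```

```bash
python3 lidf.py|head -1
```

```text
t 8.62 a 1.217 r 0.2341 radial 4.19 tang -0.74 F [-2.6 -3.7  3.7] p [0.6009 0.0139 0.3501] w 0.0115
```

servo_tool(
  moves="0 0.03 -0.014 0; 0 0.06 -0.025 0; 0 0.06 -0.025 0",
)

```text
t: 9.0
tcp_pos: [0.6072, 0.0133, 0.3524]
tool_rot: [[0.11, 0.994, 0.0], [0.994, -0.11, -0.0], [-0.0, 0.0, -1.0]]
wrist_force: [-2.5, -4.6, 1.5]
grip_width: 0.0114
```

```bash
python3 lidf.py|head -1
```

```text
t 9.0 a 1.246 r 0.2342 radial 2.0 tang -1.39 F [-2.5 -4.6  1.5] p [0.6072 0.0133 0.3524] w 0.0114
```

servo_tool(
  moves="-0.01 0.03 -0.01 0; -0.01 0.06 -0.02 0; -0.01 0.06 -0.02 0",
)

```text
t: 9.38
tcp_pos: [0.6129, 0.0125, 0.3545]
tool_rot: [[0.11, 0.994, -0.0], [0.994, -0.11, 0.001], [0.001, -0.0, -1.0]]
wrist_force: [-1.9, -0.3, 0.9]
grip_width: 0.0114
```

```bash
python3 lidf.py|head -1
```

```text
t 9.38 a 1.272 r 0.2344 radial 1.4 tang -1.48 F [-1.9 -0.3  0.9] p [0.6129 0.0125 0.3545] w 0.0114
```

servo_tool(
  moves="0 0.03 -0.01 0; 0 0.06 -0.018 0; 0 0.06 -0.018 0",
)

```text
t: 9.75
tcp_pos: [0.6177, 0.0119, 0.356]
tool_rot: [[0.11, 0.994, -0.003], [0.994, -0.11, 0.002], [0.001, -0.003, -1.0]]
wrist_force: [-6.3, 2.3, 0.9]
grip_width: 0.0119
```

```bash
python3 lidf.py|head -1
```

```text
t 9.75 a 1.294 r 0.2345 radial 2.65 tang -6.07 F [-6.3  2.3  0.9] p [0.6177 0.0119 0.356 ] w 0.0119
```

servo_tool(
  moves="0 0.01 0 0; 0 0.01 0 0; 0 0.01 0 0",
)

```text
t: 10.12
tcp_pos: [0.6183, 0.0119, 0.3562]
tool_rot: [[0.11, 0.994, -0.004], [0.994, -0.11, 0.002], [0.001, -0.004, -1.0]]
wrist_force: [-7.4, 2.8, 2.8]
grip_width: 0.0118
```

```bash
python3 lidf.py|head -1;  python3 - <<'E'
from h import *
d=shot('side','s4.png')['color']; cv2.imwrite('pics/s4z.png',cv2.resize(d[60:240,220:400],None,fx=4,fy=4,interpolation=2)[:600])
E
```

```text
t 10.12 a 1.296 r 0.2345 radial 4.74 tang -6.65 F [-7.4  2.8  2.8] p [0.6183 0.0119 0.3562] w 0.0118
```

View pics/s4z.png

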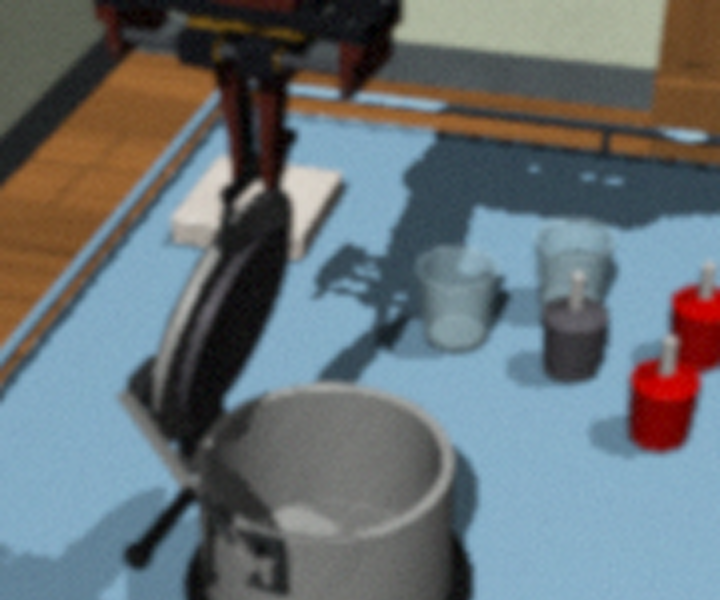

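```bash
cat > kn.py <<'E'
from h import *
from ov import b2w
def plane(d,uv,yb,c=(.582,.0155),yaw=-6.3):
    o,v=ray(d,uv); t=np.radians(yaw); ex=np.array([np.cos(t),np.sin(t),0]);ey=np.array([-np.sin(t),np.cos(t),0])
    oc=o-[c[0],c[1],0]
    s=(yb-oc@ey)/(v@ey); P=oc+v*s[:,None]
    return np.c_[P@ex,P[:,2]]
E
python3 - <<'E'
from kn import *
d=load('s4.png'); px=lambda p:np.array(p,float)/4-.375+np.array([220,60])
print('knob',plane(d,px([(136,556)]),.190),'inner',plane(d,px([(190,492)]),.118),'pin',plane(d,px([(128,396)]),.112))
E
```

```text
knob [[0.04199948 0.16594576]] inner [[0.04161233 0.16377464]] pin [[0.0835776  0.22661452]]
```

servo_tool(
  moves="0 -0.02 0.006 0; 0 -0.04 0.012 0; 0 -0.06 0.018 0; 0 -0.08 0.024 0; 0 -0.08 0.024 0",
)

```text
t: 10.8
tcp_pos: [0.6122, 0.0125, 0.3544]
tool_rot: [[0.11, 0.994, 0.001], [0.994, -0.11, 0.001], [0.001, 0.001, -1.0]]
wrist_force: [-2.8, 5.5, 3.1]
grip_width: 0.0118
```

```bash
python3 lidf.py|head -1;  python3 - <<'E'
from h import *
d=shot('side','s5.png')['color']; cv2.imwrite('pics/s5z.png',cv2.resize(d[60:240,220:400],None,fx=4,fy=4,interpolation=2)[:600])
E
```

```text
t 10.8 a 1.269 r 0.2344 radial 3.99 tang -2.32 F [-2.8  5.5  3.1] p [0.6122 0.0125 0.3544] w 0.0118
```

View pics/s5z.png

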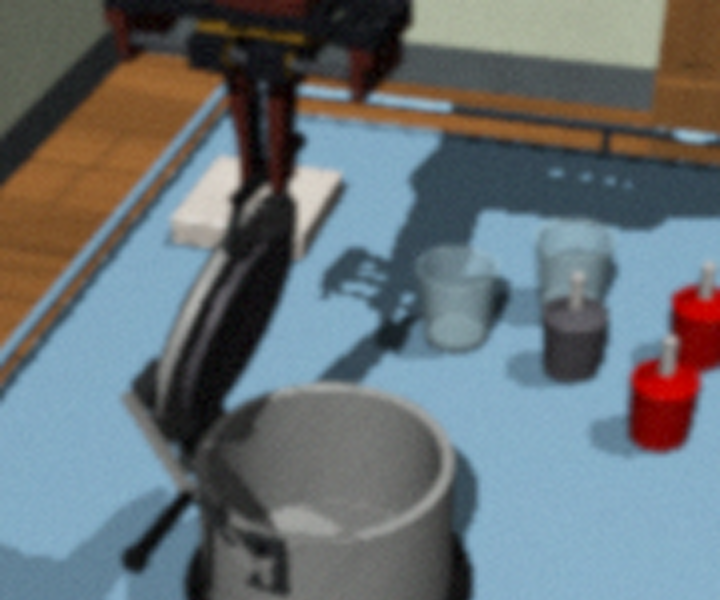

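servo_tool(
  moves="-0.01 -0.02 0.006 0; -0.01 -0.04 0.012 0; -0.01 -0.04 0.012 0",
)

```text
t: 11.22
tcp_pos: [0.6084, 0.0129, 0.3531]
tool_rot: [[0.11, 0.994, 0.002], [0.994, -0.11, 0.003], [0.003, 0.001, -1.0]]
wrist_force: [-0.8, 7.7, 1.6]
grip_width: 0.0113
```

```bash
python3 lidf.py|head -1;  python3 - <<'E'
from h import *
d=shot('side','s6.png')['color']; cv2.imwrite('pics/s6z.png',cv2.resize(d[150:220,230:310],None,fx=8,fy=8,interpolation=2)[:600])
d=load('s5.png')['color']; cv2.imwrite('pics/s5zz.png',cv2.resize(d[150:220,230:310],None,fx=8,fy=8,interpolation=2)[:600])
E
```

```text
t 11.22 a 1.252 r 0.2344 radial 2.08 tang -1.09 F [-0.8  7.7  1.6] p [0.6084 0.0129 0.3531] w 0.0113
```

View pics/s6z.png

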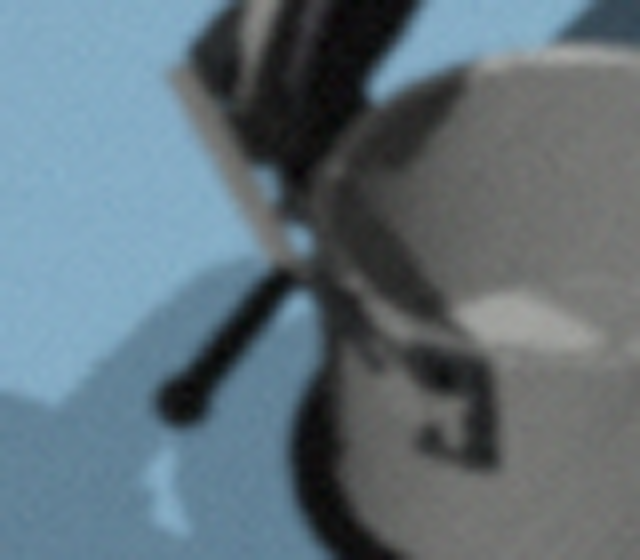

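View pics/s5zz.png

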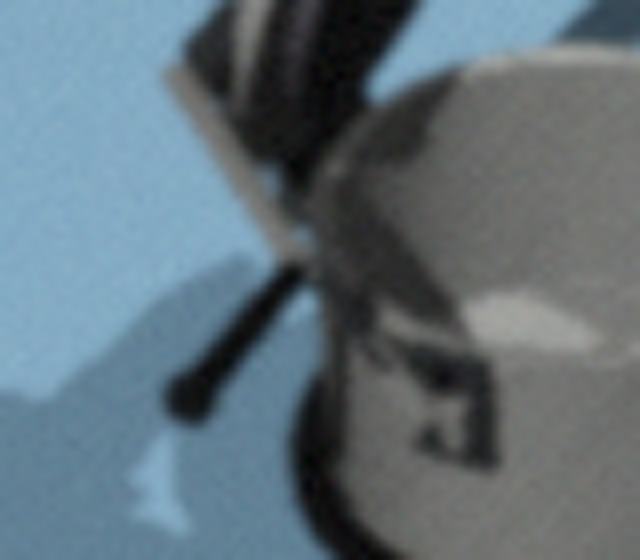

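servo_tool(
  moves="0.01 -0.015 0.005 0; 0.02 -0.03 0.01 0; 0.02 -0.03 0.01 0",
)

```text
t: 11.65
tcp_pos: [0.6052, 0.0134, 0.3519]
tool_rot: [[0.11, 0.994, 0.001], [0.994, -0.11, -0.0], [-0.0, 0.001, -1.0]]
wrist_force: [-1.6, 0.8, 2.0]
grip_width: 0.0116
```

```bash
python3 lidf.py|head -1
```

```text
t 11.65 a 1.237 r 0.2343 radial 2.44 tang -0.97 F [-1.6  0.8  2. ] p [0.6052 0.0134 0.3519] w 0.0116
```

servo_tool(
  moves="0 -0.015 0.005 0; 0 -0.03 0.01 0; 0 -0.03 0.01 0",
)

```text
t: 12.02
tcp_pos: [0.6024, 0.0137, 0.3509]
tool_rot: [[0.11, 0.994, 0.001], [0.994, -0.11, -0.0], [-0.0, 0.001, -1.0]]
wrist_force: [1.8, 1.8, 1.6]
grip_width: 0.0121
```

```bash
python3 lidf.py|head -1
```

```text
t 12.03 a 1.224 r 0.2343 radial 0.93 tang 2.03 F [1.8 1.8 1.6] p [0.6024 0.0137 0.3509] w 0.0121
```

servo_tool(
  moves="0 0.015 0 0; 0 0.015 0 0; 0 0.015 0 0; 0 0.015 0 0; 0 0.015 0 0",
  hand=0.35,
)

```text
t: 12.65
tcp_pos: [0.6034, 0.0138, 0.3508]
tool_rot: [[0.11, 0.994, -0.0], [0.994, -0.11, 0.0], [0.0, -0.0, -1.0]]
wrist_force: [0.9, 0.3, 0.2]
grip_width: 0.0308
```

servo_tool(
  moves="0 0.01 -0.2 0; 0 0.01 -0.45 0; 0 0.01 -0.7 0; 0 0.01 -0.7 0; 0 0.01 -0.7 0; 0 0.01 -0.7 0; 0 0.01 -0.7 0",
)

```text
t: 13.52
tcp_pos: [0.6041, 0.0137, 0.4198]
tool_rot: [[0.11, 0.994, -0.002], [0.994, -0.11, 0.0], [0.0, -0.002, -1.0]]
wrist_force: [0.3, 0.2, 0.6]
grip_width: 0.0304
```

```bash
python3 lidf.py|head -1;python3 plan.py;  python3 - <<'E'
from h import *
d=shot('side','s7.png')['color']; cv2.imwrite('pics/s7z.png',cv2.resize(d[60:240,220:400],None,fx=4,fy=4,interpolation=2)[:600])
d=shot('top','t7.png')['color']; cv2.imwrite('pics/t7z.png',cv2.resize(d[120:260,250:390],None,fx=4,fy=4,interpolation=2)[:600])
E
```

```text
t 13.53 a 1.308 r 0.2996 radial 0.54 tang 0.46 F [0.3 0.2 0.6] p [0.6041 0.0137 0.4198] w 0.0304
t 13.53 p [0.6041 0.0137 0.4198] yaw -6.33 F [0.33 0.19 0.64] w 0.0304 q [-5. 15. 70.  0. 95.  1.]
```

View pics/s7z.png

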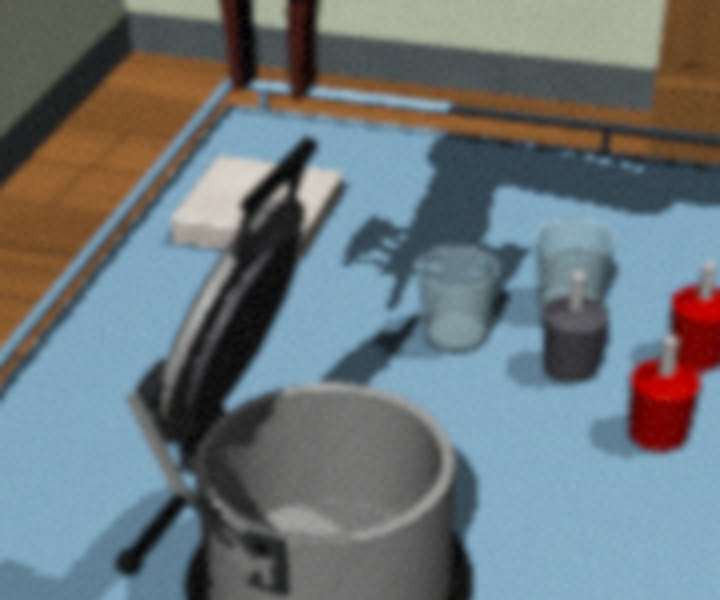

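View pics/t7z.png

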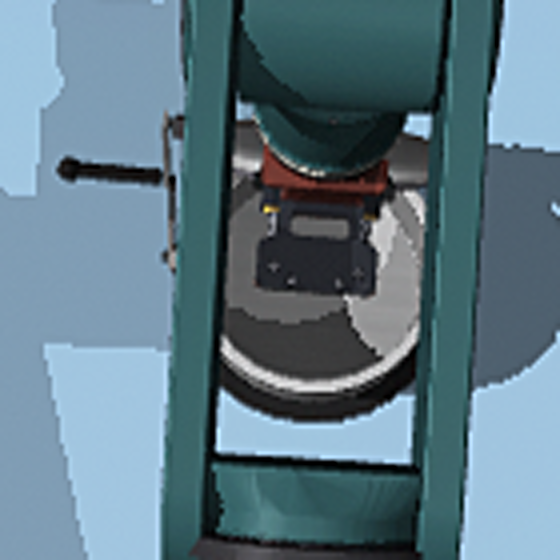

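servo_tool(
  moves="-0.5 -0.25 0 0; -1 -0.5 0 0",
)

```text
t: 13.88
tcp_pos: [0.5432, -0.0808, 0.4203]
tool_rot: [[0.108, 0.994, -0.0], [0.994, -0.108, -0.0], [-0.0, -0.0, -1.0]]
wrist_force: [0.8, -0.8, 0.6]
grip_width: 0.0306
```

servo_tool(
  moves="-0.5 -0.2 0 0; -1 -0.4 0.2 0",
)

```text
t: 14.12
tcp_pos: [0.4929, -0.1769, 0.402]
tool_rot: [[0.11, 0.994, 0.003], [0.994, -0.11, -0.002], [-0.001, 0.004, -1.0]]
wrist_force: [0.9, -0.7, -0.3]
grip_width: 0.0307
```

servo_tool(
  moves="-0.5 -0.1 0.2 0; -1 -0.2 0.4 0; -1 -0.2 0.6 -0.05; -1 -0.2 0.8 -0.1; -1 -0.2 1 -0.155; -1 -0.2 1 -0.21; -1 -0.2 1 -0.265; -1 -0.2 1 -0.32; -1 -0.2 1 -0.38; -1 -0.2 1 -0.44; -1 -0.2 1 -0.5; -1 -0.2 1 -0.5",
)

```text
t: 15.62
tcp_pos: [0.4621, -0.2723, 0.3007]
tool_rot: [[-0.994, 0.112, -0.0], [0.112, 0.994, 0.0], [0.0, 0.0, -1.0]]
wrist_force: [0.3, 0.6, 0.4]
grip_width: 0.0307
```

```bash
python3 plan.py .4557 -.3155 .088 83.7;  python3 - <<'E'
from h import *
d=shot('side','s8.png')['color']; cv2.imwrite('pics/s8z.png',cv2.resize(d[60:240,220:420],None,fx=4,fy=4,interpolation=2)[:600])
d=shot('top','t8.png')['color']; cv2.imwrite('pics/t8z.png',cv2.resize(d[160:280,390:530],None,fx=4,fy=4,interpolation=2)[:600])
E
```

```text
t 15.62 p [ 0.4621 -0.2723  0.3007] yaw 83.59 F [0.29 0.55 0.42] w 0.0307 q [ -38.   12.   90.    0.   78. -121.]
shift/100mm [ 0.015 -0.437  2.127]
turn -0.000634675915169838
```

View pics/s8z.png

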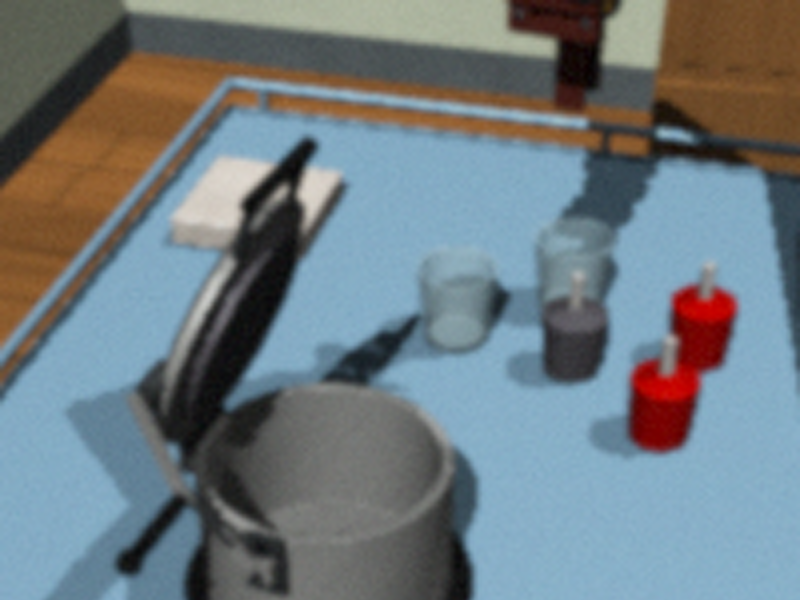

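View pics/t8z.png

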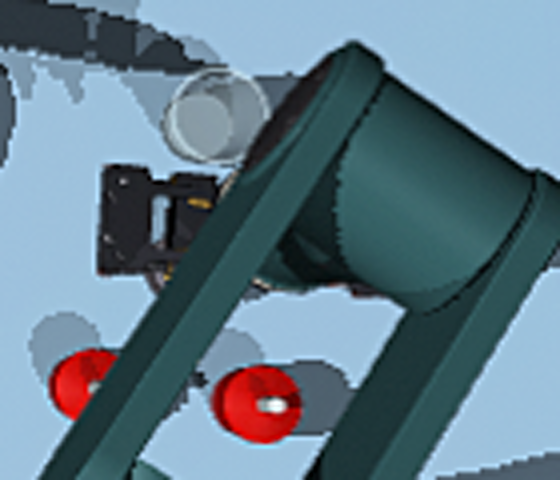

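servo_tool(
  moves="0 -0.2 0.3 0; 0 -0.43 0.6 0; 0 -0.43 1 0",
)

```text
t: 16.1
tcp_pos: [0.458, -0.3172, 0.2006]
tool_rot: [[-0.993, 0.115, 0.002], [0.115, 0.993, -0.002], [-0.002, -0.002, -1.0]]
wrist_force: [0.4, -0.5, 0.3]
grip_width: 0.0307
```

servo_tool(
  moves="0 0 0.35 0; 0 0 0.6 0; 0 0 0.7 0; 0 0 0.7 0; 0 0 0.7 0",
)

```text
t: 16.73
tcp_pos: [0.4581, -0.3157, 0.1318]
tool_rot: [[-0.994, 0.111, 0.001], [0.111, 0.994, -0.001], [-0.002, -0.001, -1.0]]
wrist_force: [0.8, -0.9, -0.3]
grip_width: 0.0307
```

```bash
python3 plan.py .457 -.3155 .088 83.7;  python3 - <<'E'
from h import *
d=shot('side','s9.png')['color']; cv2.imwrite('pics/s9z.png',cv2.resize(d[80:180,310:420],None,fx=6,fy=6,interpolation=2)[:600])
E
```

```text
t 16.73 p [ 0.4581 -0.3157  0.1318] yaw 83.64 F [ 0.82 -0.86 -0.33] w 0.0307 q [ -42.   24.   99.    0.   57. -125.]
shift/100mm [0.011 0.001 0.438]
turn -0.0003340740226821342
```

View pics/s9z.png

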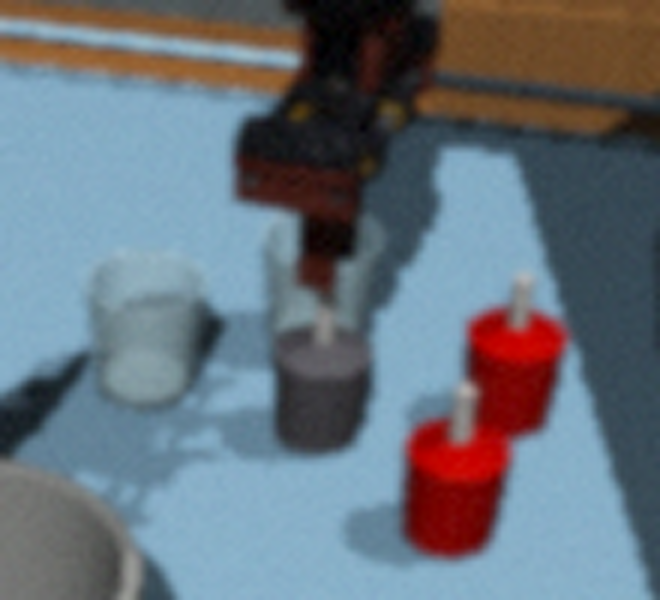

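Descend and grip.

servo_tool(
  moves="0.01 0 0.2 0; 0.01 0 0.4 0; 0.01 0 0.435 0; 0.01 0 0.435 0; 0.01 0 0.435 0",
)

```text
t: 17.4
tcp_pos: [0.4569, -0.3154, 0.0882]
tool_rot: [[-0.994, 0.11, 0.001], [0.11, 0.994, -0.001], [-0.001, -0.001, -1.0]]
wrist_force: [-0.6, -0.3, -1.0]
grip_width: 0.0308
```

servo_tool(
  moves="0 0 0 0; 0 0 0 0; 0 0 0 0; 0 0 0 0; 0 0 0 0",
  hand=0,
  newtons=15,
)

```text
t: 18.02
tcp_pos: [0.4563, -0.3149, 0.0872]
tool_rot: [[-0.994, 0.11, -0.0], [0.11, 0.994, 0.0], [0.0, 0.0, -1.0]]
wrist_force: [-0.6, 0.5, -0.4]
grip_width: 0.0118
```

servo_tool(
  moves="0 0 -0.3 0; 0 0 -0.6 0; 0 0 -1 0; 0 0 -1 0; 0 0 -1 0",
)

```text
t: 18.65
tcp_pos: [0.4559, -0.3145, 0.1865]
tool_rot: [[-0.994, 0.11, -0.001], [0.11, 0.994, 0.001], [0.001, 0.001, -1.0]]
wrist_force: [-0.1, 0.1, -1.4]
grip_width: 0.0115
```

```bash
python3 plan.py;  python3 - <<'E'
from h import *
d=shot('side','s10.png')['color']; cv2.imwrite('pics/s10z.png',cv2.resize(d[60:180,300:420],None,fx=5,fy=5,interpolation=2)[:600])
E
```

```text
t 18.65 p [ 0.4559 -0.3145  0.1865] yaw 83.67 F [-0.1   0.15 -1.45] w 0.0115 q [ -42.   20.   96.    0.   64. -125.]
```

View pics/s10z.png

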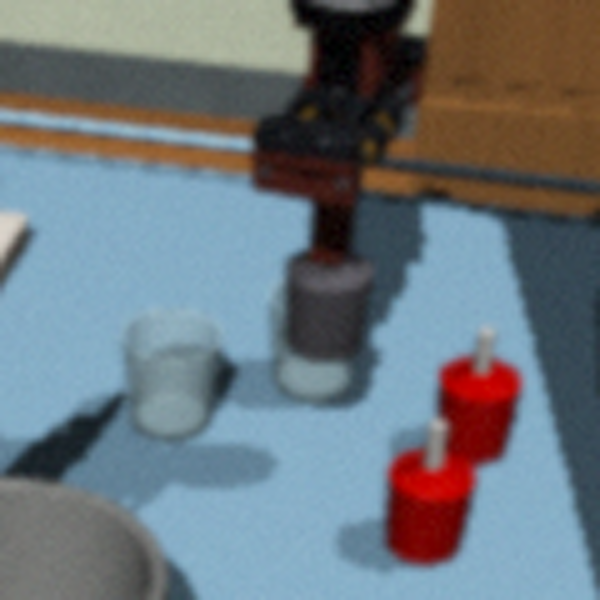

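Run:
```python
from h import *
d=load('s1.png'); im=d['color'].copy()
for z in np.arange(.2,.7,.05):
    u,v=proj(d,[(.4515,.03,z)])[0]; cv2.circle(im,(int(u),int(v)),2,(0,255,0),-1); cv2.putText(im,f'{z:.2f}',(int(u)+40,int(v)),0,.35,(0,0,255))
cv2.imwrite('pics/s1f.png',im[:230,150:560])
```

```text
(no output)
```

View pics/s1f.png

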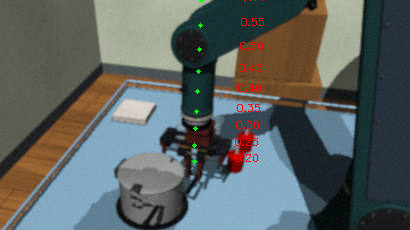

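servo_tool(
  moves="0 0.3 -0.35 0; -0.05 0.6 -0.7 0; -0.1 1 -0.7 0",
)

```text
t: 19.08
tcp_pos: [0.4785, -0.2169, 0.2584]
tool_rot: [[-0.994, 0.111, 0.002], [0.111, 0.994, -0.002], [-0.003, -0.001, -1.0]]
wrist_force: [0.0, 0.2, -1.8]
grip_width: 0.0116
```

servo_tool(
  moves="-0.1 0.5 0 0; -0.2 1 0 0",
)

```text
t: 19.32
tcp_pos: [0.5076, -0.1179, 0.2556]
tool_rot: [[-0.994, 0.111, -0.003], [0.111, 0.994, 0.001], [0.003, 0.001, -1.0]]
wrist_force: [0.6, -0.2, -0.8]
grip_width: 0.0116
```

servo_tool(
  moves="-0.05 0.4 0 0; -0.1 0.8 0 0; -0.1 1 0 0; -0.1 1 0 0; -0.1 1 0 0",
)

```text
t: 19.95
tcp_pos: [0.5286, -0.0218, 0.2563]
tool_rot: [[-0.994, 0.11, -0.002], [0.11, 0.994, -0.0], [0.002, -0.0, -1.0]]
wrist_force: [-0.2, -0.4, -1.1]
grip_width: 0.0117
```

```bash
python3 plan.py .5353 .0206 .16 83.7
```

```text
t 19.95 p [ 0.5286 -0.0218  0.2563] yaw 83.67 F [-0.24 -0.43 -1.14] w 0.0117 q [-10.  14.  94.  -0.  72. -93.]
shift/100mm [-0.022  0.429  0.963]
turn -0.00016685744270022142
```

servo_tool(
  moves="-0.01 0.2 0 0; -0.02 0.43 0 0; -0.02 0.43 0 0; -0.02 0.43 0.2 0; -0.02 0.43 0.4 0; -0.02 0.43 0.4 0; -0.02 0.43 0.4 0",
)

```text
t: 20.82
tcp_pos: [0.5362, 0.0204, 0.2178]
tool_rot: [[-0.994, 0.111, 0.0], [0.111, 0.994, -0.0], [-0.0, -0.0, -1.0]]
wrist_force: [-0.1, -0.2, -1.0]
grip_width: 0.0114
```

```bash
python3 plan.py .5353 .0206 .096 83.7;  python3 - <<'E'
from h import *
d=shot('side','s11.png')['color']; cv2.imwrite('pics/s11z.png',cv2.resize(d[0:220,180:400],None,fx=3,fy=3,interpolation=2)[:600])
d=shot('top','t11.png')['color']; cv2.imwrite('pics/t11z.png',cv2.resize(d[120:260,250:390],None,fx=4,fy=4,interpolation=2)[:600])
E
```

```text
t 20.82 p [0.5362 0.0204 0.2178] yaw 83.62 F [-0.15 -0.24 -1.01] w 0.0114 q [ -5.  17.  96.  -0.  67. -89.]
shift/100mm [1.000e-02 1.000e-03 1.218e+00]
turn -0.00044531250044741453
```

View pics/s11z.png

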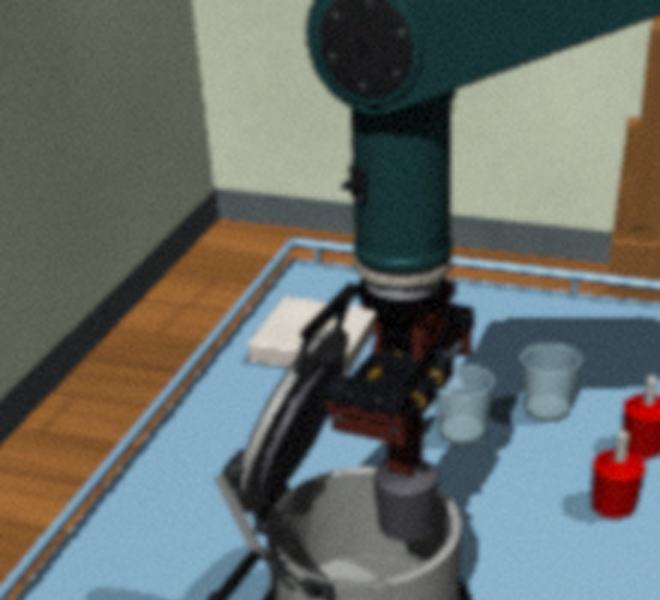

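View pics/t11z.png

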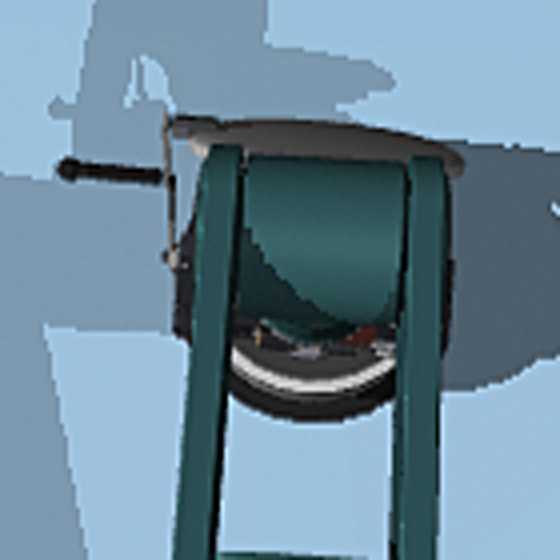

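Run:
```python
from kn import *
d=load('s11.png'); px=lambda p:np.array(p,float)/3-.33+np.array([180,0])
# button tip in tool midplane (bucket y ~0)
print('button',plane(d,px([(346,184),(352,172),(355,198)]),0.0), 'cyl axis top/bot',plane(d,px([(403,150),(403,265)]),0))
print('bar ends', plane(d,px([(360,288)]),.045), plane(d,px([(305,338)]),-.045), 'lid edge?')
print('axis px',plane(d,proj(d,[(.5362,.0204,.3),(.5362,.0204,.4)]),0))
```

```text
button [[ 0.0004938   0.45481573]
 [-0.0051205   0.46517116]
 [-0.0068063   0.44460495]] cyl axis top/bot [[-0.04828848  0.48815967]
 [-0.04705278  0.3950934 ]]
bar ends [[-0.02920452  0.39286364]] [[0.07084757 0.28222706]] lid edge?
axis px [[-0.04612681  0.3000991 ]
 [-0.04612681  0.40008028]]
```

servo_tool(
  moves="0.035 0 0 0; 0.035 0 0 0; 0.035 0 0.3 0; 0.035 0 0.6 0; 0.035 0 0.85 0; 0.035 0 0.85 0; 0.035 0 0.85 0",
)

```text
t: 21.8
tcp_pos: [0.5331, 0.0217, 0.1331]
tool_rot: [[-0.994, 0.11, 0.001], [0.11, 0.994, -0.0], [-0.001, 0.0, -1.0]]
wrist_force: [0.4, -0.2, -0.4]
grip_width: 0.0117
```

```bash
python3 plan.py .5323 .021 .096 83.7;  python3 - <<'E'
from h import *
d=shot('side','s12.png')['color']; cv2.imwrite('pics/s12z.png',cv2.resize(d[40:220,200:380],None,fx=4,fy=4,interpolation=2)[:600])
E
```

```text
t 21.8 p [0.5331 0.0217 0.1331] yaw 83.68 F [ 0.4  -0.23 -0.45] w 0.0117 q [ -5.  22. 102.   0.  56. -89.]
shift/100mm [ 0.007 -0.008  0.371]
turn -0.00011732334183199732
```

View pics/s12z.png

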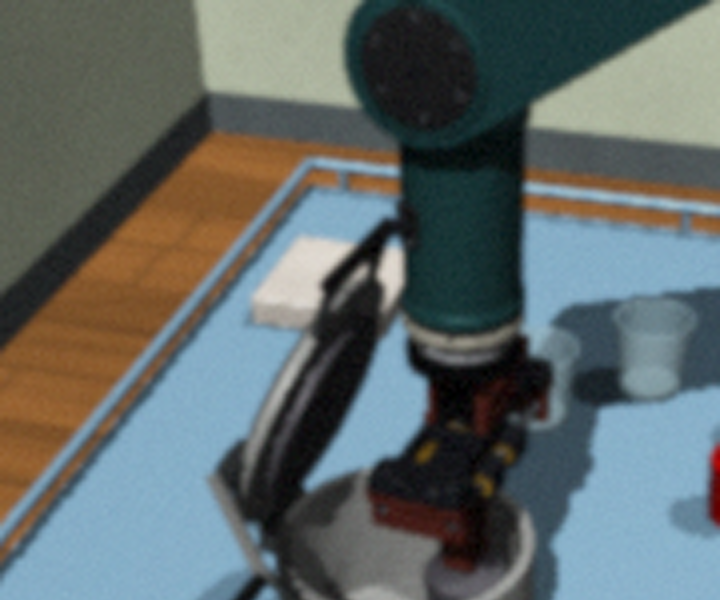

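servo_tool(
  moves="0 0 0.15 0; 0 0 0.3 0; 0 0 0.34 0; 0 0 0.36 0; 0 0 0.36 0; 0 0 0.36 0",
)

```text
t: 22.6
tcp_pos: [0.5327, 0.0217, 0.0966]
tool_rot: [[-0.994, 0.11, 0.001], [0.11, 0.994, 0.0], [-0.001, 0.0, -1.0]]
wrist_force: [0.1, 0.2, -1.4]
grip_width: 0.0119
```

```bash
python3 plan.py .5323 .021 .095 83.7
```

```text
t 22.6 p [0.5327 0.0217 0.0966] yaw 83.67 F [ 0.07  0.23 -1.42] w 0.0119 q [ -5.  25. 104.   0.  51. -89.]
shift/100mm [ 0.003 -0.007  0.016]
turn -0.0001648896563959094
```

servo_tool(
  moves="0 0 0.012 0; 0 0 0.02 0; 0 0 0.02 0; 0 0 0.02 0",
)

```text
t: 23.1
tcp_pos: [0.5328, 0.0217, 0.0951]
tool_rot: [[-0.994, 0.11, 0.001], [0.11, 0.994, -0.0], [-0.001, 0.0, -1.0]]
wrist_force: [-2.3, -1.3, 6.3]
grip_width: 0.0119
```

```bash
python3 plan.py .5323 .021 .095 83.7
```

```text
t 23.1 p [0.5328 0.0217 0.0951] yaw 83.68 F [-2.29 -1.28  6.32] w 0.0119 q [ -5.  25. 104.   0.  51. -89.]
shift/100mm [ 0.004 -0.007  0.001]
turn -0.00011571083298870614
```

On the floor. Ease and release, then up.

servo_tool(
  moves="0 0 -0.01 0; 0 0 -0.01 0; 0 0 -0.01 0; 0 0 -0.01 0; 0 0 -0.01 0",
  hand=0.35,
)

```text
t: 23.72
tcp_pos: [0.5324, 0.0217, 0.0952]
tool_rot: [[-0.994, 0.11, -0.0], [0.11, 0.994, 0.0], [0.0, 0.0, -1.0]]
wrist_force: [0.2, -0.6, -0.0]
grip_width: 0.0307
```

servo_tool(
  moves="0 0 -0.2 0; 0 0 -0.45 0; 0 0 -0.8 0; 0 0 -1 0; 0 0 -1 0; 0 0 -1 0",
)

```text
t: 24.48
tcp_pos: [0.5318, 0.0217, 0.1944]
tool_rot: [[-0.994, 0.11, -0.001], [0.11, 0.994, 0.0], [0.001, 0.0, -1.0]]
wrist_force: [0.5, -0.2, -0.3]
grip_width: 0.031
```

servo_tool(
  moves="0.4 0 -0.5 0; 0.8 0 -1 0; 0.8 0 -1 0; 0.8 0 -1 0",
)

```text
t: 24.98
tcp_pos: [0.4528, 0.0305, 0.2943]
tool_rot: [[-0.994, 0.11, -0.001], [0.11, 0.994, 0.0], [0.001, 0.0, -1.0]]
wrist_force: [-0.2, 0.0, -0.1]
grip_width: 0.0304
```

```bash
python3 plan.py;  python3 - <<'E'
from h import *
d=shot('side','s13.png')['color']; cv2.imwrite('pics/s13z.png',cv2.resize(d[80:240,200:400],None,fx=4,fy=4,interpolation=2)[:600])
d=shot('top','t13.png')['color']; cv2.imwrite('pics/t13z.png',cv2.resize(d[110:250,250:390],None,fx=4,fy=4,interpolation=2)[:600])
E
```

```text
t 24.98 p [0.4528 0.0305 0.2943] yaw 83.67 F [-0.24  0.01 -0.15] w 0.0304 q [ -5.   5.  99.   0.  75. -89.]
```

View pics/s13z.png

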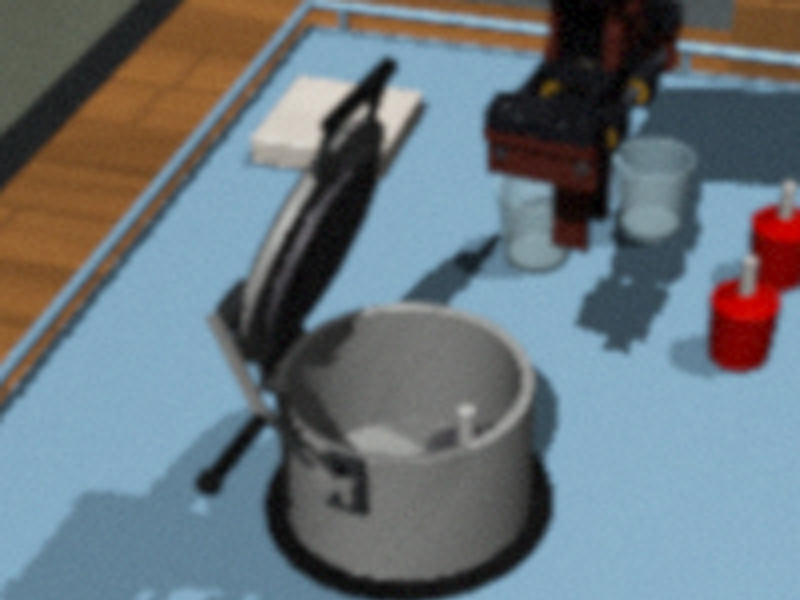

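View pics/t13z.png

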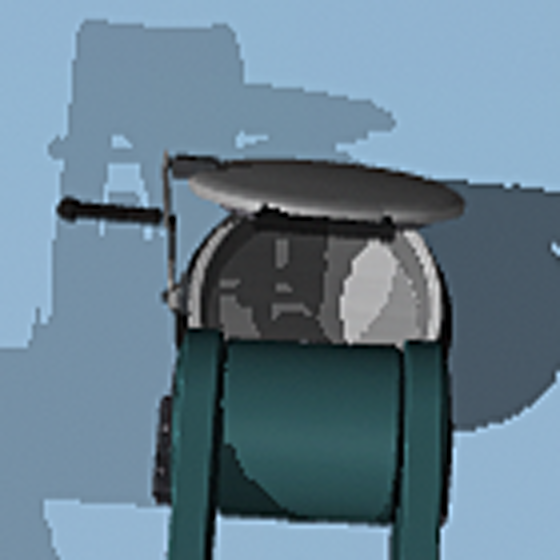

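Run:
```python
from kn import *
s=load('s13.png');t=load('t13.png')
ps=lambda p:np.array(p,float)/4-.375+np.array([200,80]); pt=lambda p:np.array(p,float)/4-.375+np.array([250,110])
def tri(a,b):
    o1,v1=ray(s,ps([a]));o2,v2=ray(t,pt([b])); v1=v1[0]/np.linalg.norm(v1[0]);v2=v2[0]/np.linalg.norm(v2[0])
    A=np.c_[v1,-v2]; q=np.linalg.lstsq(A,o2-o1,rcond=None)[0]; P1=o1+v1*q[0];P2=o2+v2*q[1]
    return (P1+P2)/2,np.linalg.norm(P1-P2)
y=np.radians(-6.3);R=np.array([[np.cos(y),-np.sin(y),0],[np.sin(y),np.cos(y),0],[0,0,1]])
for n,a,b in(('knob',(208,483),(67,209)),('inner',(262,422),(164,215)),('pin',(212,315),(168,161))):
    P,e=tri(a,b); print(n,P.round(4),'gap',round(e,4),'bucket',((P-[.582,.0155,0])@R).round(4))
print('side-only knob',plane(s,ps([(208,483)]),.19),'inner',plane(s,ps([(262,422)]),.118),'pin',plane(s,ps([(212,315)]),.112))
print('bar ends lid', plane(t,pt([(260,210)]),.045))
H=np.array([.1,.125])
for a in(1.2,1.225,1.24,1.25):
  P=H+.1*np.array([-np.cos(a),np.sin(a)])+.012*np.array([np.sin(a),np.cos(a)])
  D=150*np.cos(.175)/1000
  zf=P[1]-np.sqrt(D*D-P[0]**2); F=np.array([0,zf]); m=(P+F)/2; u=(P-F)/D; n=np.array([u[1],-u[0]])
  print(a,'P',P.round(4),'zf',round(zf,4),'K locked',(m+n*.075*np.sin(.175)).round(4),'centre dir ang',np.arctan2(u[1],u[0]))
  # top stop
```

```text
knob [0.6536 0.1946 0.1535] gap 0.0004 bucket [0.0515 0.1858 0.1535]
inner [0.6464 0.1235 0.1495] gap 0.0021 bucket [0.0522 0.1144 0.1495]
pin [0.6733 0.1164 0.2271] gap 0.0033 bucket [0.0797 0.1103 0.2271]
side-only knob [[0.04880492 0.15782099]] inner [[0.04870002 0.15306327]] pin [[0.08042234 0.2282342 ]]
bar ends lid [[0.0626612  0.14795762]]
1.2 P [0.0749 0.2226] zf 0.0953 K locked [0.0487 0.1523] centre dir ang 1.0386223925502307
1.225 P [0.0774 0.2231] zf 0.0973 K locked [0.0498 0.1534] centre dir ang 1.0192909736964584
1.24 P [0.0789 0.2235] zf 0.0986 K locked [0.0505 0.1541] centre dir ang 1.0075263545847442
1.25 P [0.0799 0.2237] zf 0.0994 K locked [0.0509 0.1545] centre dir ang 0.9996131536644743
```

servo_tool(
  moves="0 0.5 0 0.05; 0 1 0 0.1; 0 1 0 0.155; 0 1 0 0.21; 0 1 0 0.265; 0 1 0 0.32; 0 1 0 0.375; 0 1 0 0.43; 0 1 0 0.49; 0 1 0 0.5; 0 1 0 0.5",
  hand=0.42,
)

```text
t: 26.45
tcp_pos: [0.4639, 0.1298, 0.2943]
tool_rot: [[0.108, 0.994, -0.002], [0.994, -0.108, -0.0], [-0.0, -0.002, -1.0]]
wrist_force: [-0.2, 0.2, -0.1]
grip_width: 0.037
```

```bash
python3 plan.py .650 .171 .24 -6.3
```

```text
t 26.45 p [0.4639 0.1298 0.2943] yaw -6.17 F [-0.23  0.23 -0.15] w 0.037 q [ 7.  8. 96.  0. 76. 14.]
shift/100mm [0.609 1.807 0.539]
turn 0.0007039823573459595
```

servo_tool(
  moves="0.3 0 0 0; 0.61 0.3 0 0; 0.61 0.6 0 0; 0.61 0.9 0.1 0; 0.61 0.9 0.2 0",
)

```text
t: 27.08
tcp_pos: [0.5618, 0.1804, 0.2742]
tool_rot: [[0.109, 0.994, 0.0], [0.994, -0.109, 0.0], [0.0, 0.0, -1.0]]
wrist_force: [-1.4, 0.1, -0.1]
grip_width: 0.0369
```

servo_tool(
  moves="0 0.4 0 0; 0 0.9 0 0; 0 0.9 0.2 0; 0 0.9 0.3 0; 0 0.9 0.3 0; 0 0.9 0.3 0",
)

```text
t: 27.82
tcp_pos: [0.6491, 0.171, 0.246]
tool_rot: [[0.11, 0.994, 0.0], [0.994, -0.11, 0.0], [0.0, 0.0, -1.0]]
wrist_force: [0.0, 0.1, -0.7]
grip_width: 0.0366
```

```bash
python3 plan.py .650 .171 .157 -6.3
python3 - <<'E'
from h import *
d=shot('side','s14.png')['color']; cv2.imwrite('pics/s14z.png',cv2.resize(d[60:220,180:380],None,fx=4,fy=4,interpolation=2)[:600])
d=shot('top','t14.png')['color']; cv2.imwrite('pics/t14z.png',cv2.resize(d[90:230,230:370],None,fx=4,fy=4,interpolation=2)[:600])
E
```

```text
t 27.82 p [0.6491 0.171  0.246 ] yaw -6.29 F [ 0.05  0.06 -0.67] w 0.0366 q [ 9. 26. 77.  0. 77. 15.]
shift/100mm [0.001 0.009 0.89 ]
turn 6.551961981465916e-05
```

View pics/s14z.png

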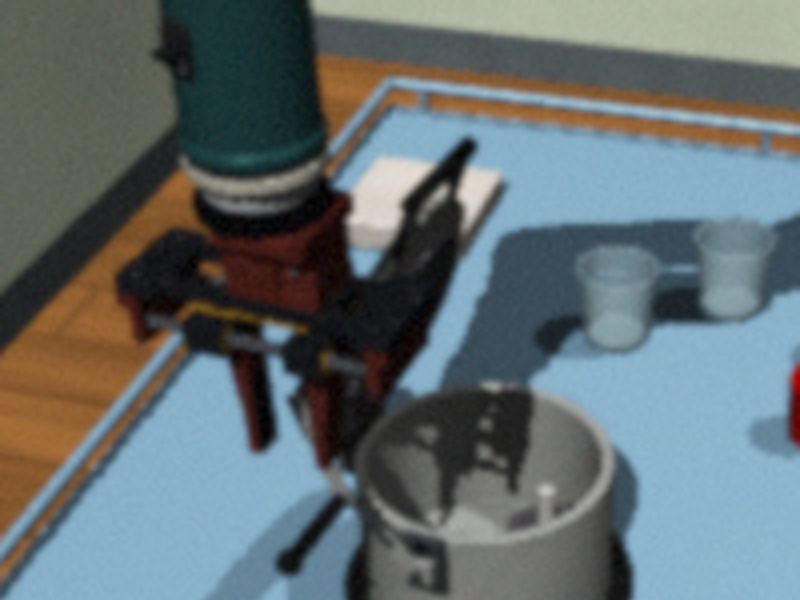

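View pics/t14z.png

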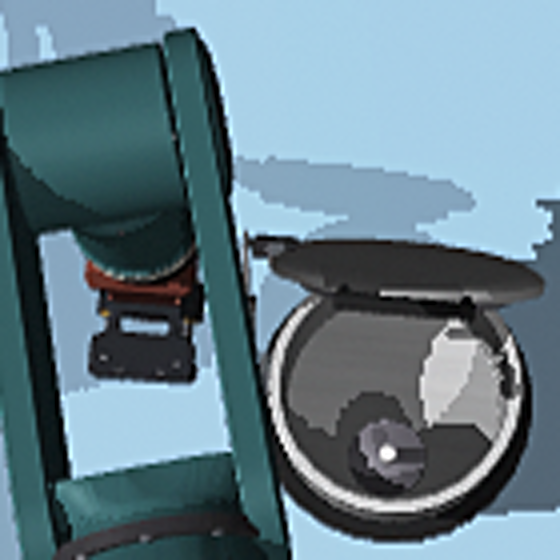

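servo_tool(
  moves="0 0.01 0.25 0; 0 0.01 0.5 0; 0 0.01 0.75 0; 0 0.01 0.89 0; 0 0.01 0.89 0; 0 0.01 0.89 0",
)

```text
t: 28.68
tcp_pos: [0.6513, 0.1708, 0.1574]
tool_rot: [[0.11, 0.994, 0.002], [0.994, -0.11, 0.0], [0.001, 0.002, -1.0]]
wrist_force: [0.2, 0.1, 0.6]
grip_width: 0.0372
```

```bash
python3 plan.py
python3 - <<'E'
from h import *
d=shot('side','s15.png')['color']; cv2.imwrite('pics/s15z.png',cv2.resize(d[100:220,200:330],None,fx=5,fy=5,interpolation=2)[:600])
E
```

```text
t 28.68 p [0.6513 0.1708 0.1574] yaw -6.33 F [0.18 0.15 0.6 ] w 0.0372 q [ 9. 31. 82.  0. 67. 15.]
```

View pics/s15z.png

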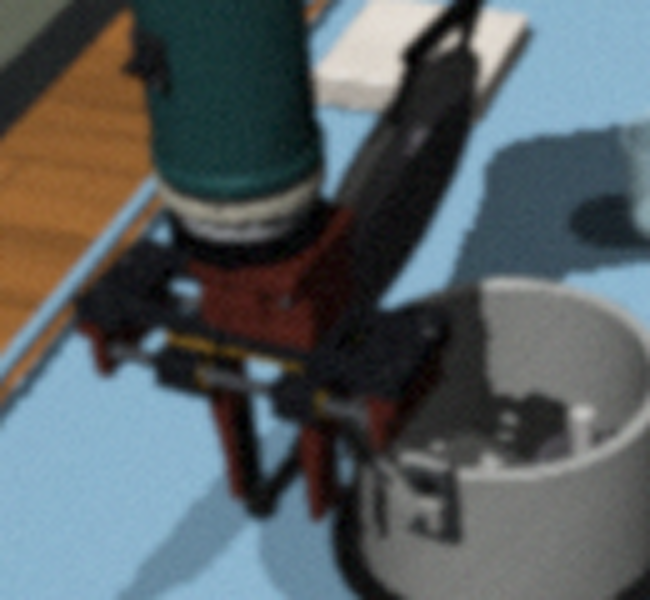

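servo_tool(
  moves="0 0 0 0; 0 0 0 0; 0 0 0 0; 0 0 0 0; 0 0 0 0",
  hand=0,
  newtons=8,
)

```text
t: 29.35
tcp_pos: [0.6511, 0.1706, 0.1566]
tool_rot: [[0.11, 0.994, 0.001], [0.994, -0.11, 0.0], [0.0, 0.001, -1.0]]
wrist_force: [1.6, 0.0, -0.3]
grip_width: 0.0118
```

```bash
cat > kf.py <<'E'
from h import *
s=r.sense();p=s['tcp_pos'];F=s['wrist_force']
y=np.radians(-6.3);ex=np.array([np.cos(y),np.sin(y)]);ey=np.array([-np.sin(y),np.cos(y)])
q=p[:2]-[.582,.0155]; xb=q@ex; yb=q@ey; zoff=.003
th=np.arctan2(p[2]-zoff-.0985,xb); fx=F[:2]@ex
print('t',round(s['t'],2),'xb',xb.round(4),'yb',yb.round(4),'z',p[2].round(4),'th',th.round(3),'r',np.hypot(xb,p[2]-zoff-.0985).round(4),'radial',(fx*np.cos(th)+F[2]*np.sin(th)).round(2),'tang(fwd)',(-fx*np.sin(th)+F[2]*np.cos(th)).round(2),'fx',fx.round(2),'fy',(F[:2]@ey).round(2),'fz',F[2].round(2),'w',round(s['grip_width'],4))
for dt in (.05,.1,.15,.2,.3,.4,.5):
    print(dt,'y',(.075*(np.cos(th+dt)-np.cos(th))*10).round(3),'z',(-.075*(np.sin(th+dt)-np.sin(th))*10).round(3))
E
python3 kf.py
```

```text
t 29.35 xb 0.0516 yb 0.1618 z 0.1566 th 0.818 r 0.0755 radial 0.92 tang(fwd) -1.36 fx 1.62 fy 0.21 fz -0.26 w 0.0118
0.05 y -0.028 z -0.025
0.1 y -0.057 z -0.048
0.15 y -0.088 z -0.071
0.2 y -0.119 z -0.091
0.3 y -0.185 z -0.127
0.4 y -0.254 z -0.157
0.5 y -0.325 z -0.179
```

servo_tool(
  moves="0 0 0 0; 0 0 0 0; 0 -0.028 -0.025 0; 0 -0.057 -0.048 0; 0 -0.057 -0.048 0; 0 -0.057 -0.048 0",
  hand=0,
  newtons=20,
)

```text
t: 30.1
tcp_pos: [0.6453, 0.1714, 0.1615]
tool_rot: [[0.11, 0.994, 0.001], [0.994, -0.11, 0.0], [0.001, 0.001, -1.0]]
wrist_force: [3.4, 1.0, 2.3]
grip_width: 0.0116
```

```bash
python3 kf.py
```

```text
t 30.1 xb 0.0458 yb 0.1619 z 0.1615 th 0.919 r 0.0755 radial 3.76 tang(fwd) -1.2 fx 3.24 fy 1.37 fz 2.26 w 0.0116
0.05 y -0.03 z -0.022
0.1 y -0.062 z -0.042
0.15 y -0.094 z -0.061
0.2 y -0.128 z -0.078
0.3 y -0.197 z -0.108
0.4 y -0.268 z -0.13
0.5 y -0.342 z -0.145
```

servo_tool(
  moves="0 -0.028 -0.025 0; 0 -0.06 -0.046 0; 0 -0.091 -0.066 0; 0 -0.091 -0.066 0; 0 -0.091 -0.066 0",
)

```text
t: 30.72
tcp_pos: [0.636, 0.1724, 0.168]
tool_rot: [[0.11, 0.994, 0.0], [0.994, -0.11, 0.0], [0.0, 0.0, -1.0]]
wrist_force: [3.8, 1.4, 4.2]
grip_width: 0.0113
```

```bash
python3 kf.py
```

```text
t 30.73 xb 0.0365 yb 0.1619 z 0.168 th 1.069 r 0.0758 radial 5.43 tang(fwd) -1.16 fx 3.63 fy 1.78 fz 4.2 w 0.0113
0.05 y -0.033 z -0.017
0.1 y -0.067 z -0.033
0.15 y -0.102 z -0.046
0.2 y -0.138 z -0.059
0.3 y -0.21 z -0.077
0.4 y -0.285 z -0.088
0.5 y -0.359 z -0.092
```

servo_tool(
  moves="0 -0.031 -0.021 0; 0 -0.064 -0.039 0; 0 -0.098 -0.055 0; 0 -0.133 -0.068 0; 0 -0.133 -0.068 0",
)

```text
t: 31.35
tcp_pos: [0.6215, 0.174, 0.1744]
tool_rot: [[0.11, 0.994, -0.002], [0.994, -0.11, 0.0], [0.0, -0.002, -1.0]]
wrist_force: [0.8, 3.1, 5.5]
grip_width: 0.0116
```

```bash
python3 kf.py
```

```text
t 31.35 xb 0.0218 yb 0.1619 z 0.1744 th 1.28 r 0.0761 radial 5.44 tang(fwd) 1.11 fx 0.5 fy 3.16 fz 5.53 w 0.0116
0.05 y -0.036 z -0.01
0.1 y -0.073 z -0.018
0.15 y -0.11 z -0.024
0.2 y -0.147 z -0.028
0.3 y -0.222 z -0.032
0.4 y -0.297 z -0.027
0.5 y -0.371 z -0.015
```

servo_tool(
  moves="0 -0.036 -0.013 0; 0 -0.073 -0.023 0; 0 -0.11 -0.03 0; 0 -0.147 -0.034 0; 0 -0.185 -0.037 0; 0 -0.222 -0.038 0; 0 -0.222 -0.038 0",
)

```text
t: 32.22
tcp_pos: [0.5994, 0.1762, 0.1779]
tool_rot: [[0.11, 0.994, -0.002], [0.994, -0.11, 0.0], [-0.0, -0.002, -1.0]]
wrist_force: [-1.2, 4.2, 1.1]
grip_width: 0.0115
```

```bash
python3 kf.py
python3 - <<'E'
from h import *
d=shot('side','s16.png')['color']; cv2.imwrite('pics/s16z.png',cv2.resize(d[60:220,200:400],None,fx=4,fy=4,interpolation=2)[:600])
E
```

```text
t 32.23 xb -0.0004 yb 0.1617 z 0.1779 th 1.576 r 0.0764 radial 1.09 tang(fwd) 1.61 fx -1.62 fy 4.02 fz 1.08 w 0.0115
0.05 y -0.037 z 0.001
0.1 y -0.075 z 0.004
0.15 y -0.112 z 0.009
0.2 y -0.149 z 0.016
0.3 y -0.221 z 0.035
0.4 y -0.292 z 0.061
0.5 y -0.359 z 0.094
```

View pics/s16z.png

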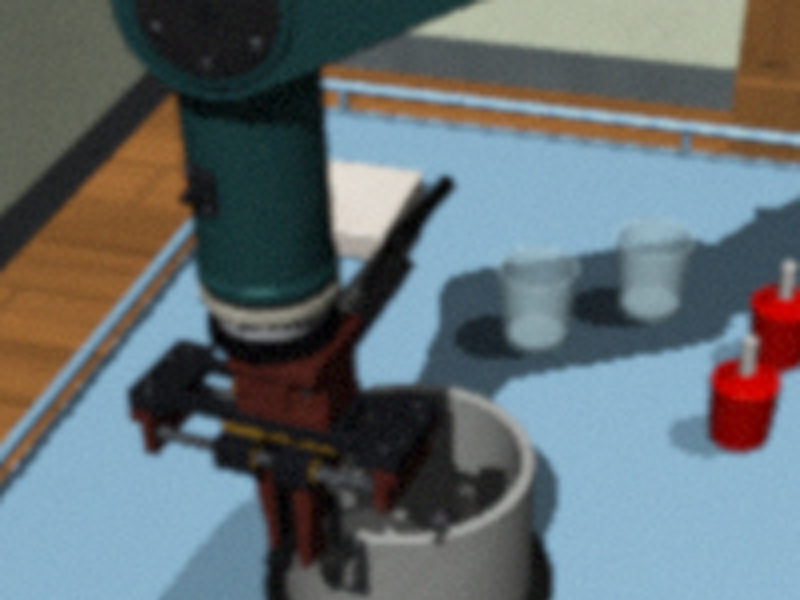

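servo_tool(
  moves="0.01 -0.037 0.001 0; 0.01 -0.075 0.004 0; 0.01 -0.112 0.009 0; 0.01 -0.149 0.016 0; 0.01 -0.185 0.025 0; 0.01 -0.221 0.035 0; 0.01 -0.221 0.035 0",
  hand=0,
  newtons=28,
)

```text
t: 33.15
tcp_pos: [0.5772, 0.1795, 0.1742]
tool_rot: [[0.11, 0.994, -0.003], [0.994, -0.11, -0.0], [-0.0, -0.003, -1.0]]
wrist_force: [-3.3, -0.5, -1.3]
grip_width: 0.0114
```

```bash
python3 kf.py
```

```text
t 33.15 xb -0.0228 yb 0.1625 z 0.1742 th 1.874 r 0.0762 radial -0.33 tang(fwd) 3.44 fx -3.19 fy -0.87 fz -1.34 w 0.0114
0.05 y -0.035 z 0.012
0.1 y -0.07 z 0.026
0.15 y -0.104 z 0.042
0.2 y -0.138 z 0.059
0.3 y -0.201 z 0.098
0.4 y -0.261 z 0.144
0.5 y -0.316 z 0.195
```

servo_tool(
  moves="0 -0.035 0.012 0; 0 -0.07 0.026 0; 0 -0.104 0.042 0; 0 -0.138 0.059 0; 0 -0.17 0.078 0; 0 -0.201 0.098 0; 0 -0.201 0.098 0",
)

```text
t: 34.02
tcp_pos: [0.5582, 0.1819, 0.1646]
tool_rot: [[0.11, 0.994, -0.001], [0.994, -0.11, 0.0], [0.0, -0.001, -1.0]]
wrist_force: [-0.6, -0.9, -4.2]
grip_width: 0.0114
```

```bash
python3 kf.py
```

```text
t 34.02 xb -0.0419 yb 0.1628 z 0.1646 th 2.157 r 0.0758 radial -3.26 tang(fwd) 2.72 fx -0.46 fy -0.97 fz -4.22 w 0.0114
0.05 y -0.031 z 0.022
0.1 y -0.06 z 0.045
0.15 y -0.089 z 0.069
0.2 y -0.116 z 0.095
0.3 y -0.166 z 0.151
0.4 y -0.211 z 0.211
0.5 y -0.249 z 0.275
```

servo_tool(
  moves="0 -0.028 0.026 0; 0 -0.057 0.049 0; 0 -0.086 0.073 0; 0 -0.113 0.099 0; 0 -0.138 0.127 0; 0 -0.163 0.155 0; 0 -0.163 0.155 0",
)

```text
t: 34.9
tcp_pos: [0.5418, 0.1836, 0.149]
tool_rot: [[0.11, 0.994, -0.001], [0.994, -0.11, 0.0], [-0.0, -0.001, -1.0]]
wrist_force: [0.4, 0.7, -5.3]
grip_width: 0.0111
```

```bash
python3 kf.py
```

```text
t 34.9 xb -0.0584 yb 0.1627 z 0.149 th 2.459 r 0.0753 radial -3.61 tang(fwd) 3.93 fx 0.32 fy 0.75 fz -5.32 w 0.0111
0.05 y -0.023 z 0.03
0.1 y -0.044 z 0.06
0.15 y -0.064 z 0.092
0.2 y -0.082 z 0.125
0.3 y -0.114 z 0.193
0.4 y -0.138 z 0.264
0.5 y -0.156 z 0.337
```

servo_tool(
  moves="0 -0.018 0.03 0; 0 -0.039 0.061 0; 0 -0.059 0.093 0; 0 -0.077 0.126 0; 0 -0.094 0.159 0; 0 -0.094 0.159 0; 0 -0.094 0.159 0",
)

```text
t: 35.78
tcp_pos: [0.5328, 0.1846, 0.1333]
tool_rot: [[0.11, 0.994, -0.001], [0.994, -0.11, 0.0], [-0.0, -0.001, -1.0]]
wrist_force: [-1.2, 2.5, -6.3]
grip_width: 0.0113
```

```bash
python3 kf.py
python3 - <<'E'
from h import *
d=shot('side','s17.png')['color']; cv2.imwrite('pics/s17z.png',cv2.resize(d[80:240,220:420],None,fx=4,fy=4,interpolation=2)[:600])
E
```

```text
t 35.77 xb -0.0674 yb 0.1627 z 0.1333 th 2.701 r 0.0746 radial -1.32 tang(fwd) 6.36 fx -1.52 fy 2.38 fz -6.31 w 0.0113
0.05 y -0.015 z 0.034
0.1 y -0.029 z 0.069
0.15 y -0.04 z 0.105
0.2 y -0.05 z 0.141
0.3 y -0.064 z 0.215
0.4 y -0.071 z 0.289
0.5 y -0.07 z 0.364
```

View pics/s17z.png

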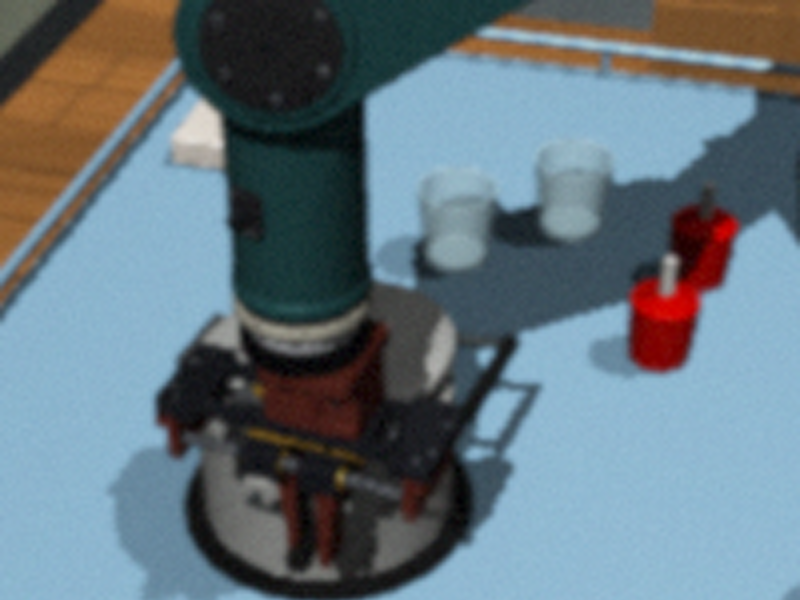

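servo_tool(
  moves="0 -0.012 0.03 0; 0 -0.022 0.055 0; 0 -0.03 0.08 0; 0 -0.038 0.1 0; 0 -0.038 0.1 0; 0 -0.038 0.1 0",
)

```text
t: 36.58
tcp_pos: [0.529, 0.1851, 0.1234]
tool_rot: [[0.11, 0.994, -0.001], [0.994, -0.11, 0.0], [0.0, -0.001, -1.0]]
wrist_force: [-2.5, 2.5, -5.5]
grip_width: 0.0112
```

```bash
python3 kf.py|head -1
```

```text
t 36.58 xb -0.0713 yb 0.1627 z 0.1234 th 2.844 r 0.0746 radial 1.06 tang(fwd) 6.13 fx -2.8 fy 2.25 fz -5.55 w 0.0112
```

Small downward steps until the weight comes off.

servo_tool(
  moves="0 -0.003 0.01 0; 0 -0.006 0.02 0; 0 -0.006 0.02 0; 0 -0.006 0.02 0",
)

```text
t: 37.08
tcp_pos: [0.5291, 0.1851, 0.1218]
tool_rot: [[0.11, 0.994, 0.001], [0.994, -0.11, 0.0], [0.0, 0.001, -1.0]]
wrist_force: [-2.8, 3.7, -3.9]
grip_width: 0.0111
```

```bash
python3 kf.py|head -1
```

```text
t 37.08 xb -0.0712 yb 0.1628 z 0.1218 th 2.864 r 0.074 radial 1.94 tang(fwd) 4.66 fx -3.14 fy 3.37 fz -3.95 w 0.0111
```

servo_tool(
  moves="0 -0.003 0.01 0; 0 -0.005 0.02 0; 0 -0.005 0.02 0; 0 -0.005 0.02 0",
)

```text
t: 37.58
tcp_pos: [0.5293, 0.1851, 0.12]
tool_rot: [[0.11, 0.994, 0.002], [0.994, -0.11, 0.0], [0.0, 0.002, -1.0]]
wrist_force: [1.4, 1.5, -0.3]
grip_width: 0.0111
```

```bash
python3 kf.py|head -1
```

```text
t 37.58 xb -0.071 yb 0.1628 z 0.12 th 2.887 r 0.0734 radial -1.28 tang(fwd) -0.04 fx 1.25 fy 1.6 fz -0.29 w 0.0111
```

servo_tool(
  moves="0 0 0.006 0; 0 0 0.006 0; 0 0 0.006 0",
)

```text
t: 37.95
tcp_pos: [0.5293, 0.1851, 0.1194]
tool_rot: [[0.11, 0.994, 0.002], [0.994, -0.11, 0.0], [0.0, 0.002, -1.0]]
wrist_force: [2.7, 0.3, 3.0]
grip_width: 0.0114
```

```bash
python3 kf.py|head -1
python3 - <<'E'
from h import *
d=shot('side','s18.png')['color']; cv2.imwrite('pics/s18z.png',cv2.resize(d[80:240,220:420],None,fx=4,fy=4,interpolation=2)[:600])
E
```

```text
t 37.95 xb -0.071 yb 0.1628 z 0.1194 th 2.895 r 0.0732 radial -1.88 tang(fwd) -3.53 fx 2.69 fy 0.59 fz 2.97 w 0.0114
```

View pics/s18z.png

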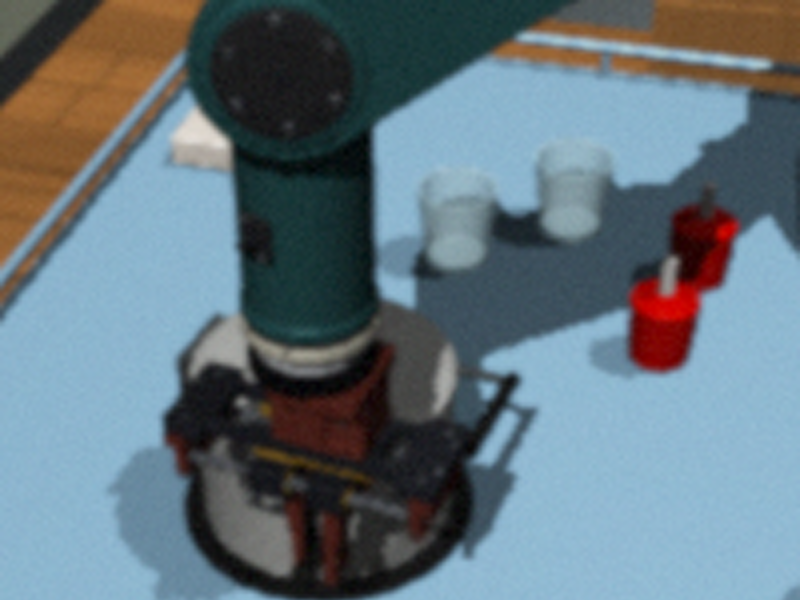

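servo_tool(
  moves="0 0 -0.006 0; 0 0 -0.006 0; 0 0 -0.006 0; 0 0 -0.006 0; 0 0 -0.006 0",
  hand=0.35,
)

```text
t: 38.62
tcp_pos: [0.5282, 0.1851, 0.1195]
tool_rot: [[0.11, 0.994, -0.0], [0.994, -0.11, 0.0], [-0.0, -0.0, -1.0]]
wrist_force: [0.4, 0.2, -0.1]
grip_width: 0.031
```

servo_tool(
  moves="0 0 -0.15 0; 0 0 -0.4 0; 0 0 -0.7 0; 0 0 -1 0; 0 0 -1 0",
)

```text
t: 39.25
tcp_pos: [0.5303, 0.1856, 0.2229]
tool_rot: [[0.11, 0.994, 0.006], [0.994, -0.11, 0.001], [0.002, 0.006, -1.0]]
wrist_force: [0.2, 0.2, 0.6]
grip_width: 0.0309
```

servo_tool(
  moves="0.5 0 -0.5 0; 1 0 -0.8 0; 1 -0.3 -0.8 0; 1 -0.6 -0.8 0; 1 -0.6 -0.8 0; 1 -0.6 -0.8 0",
)

```text
t: 40.0
tcp_pos: [0.4802, 0.291, 0.2993]
tool_rot: [[0.11, 0.994, 0.0], [0.994, -0.11, -0.0], [-0.0, 0.0, -1.0]]
wrist_force: [-0.1, -1.1, -0.6]
grip_width: 0.0306
```

```bash
python3 plan.py
python3 - <<'E'
from h import *
d=shot('side','s19.png')['color']; cv2.imwrite('pics/s19z.png',cv2.resize(d[80:240,220:420],None,fx=4,fy=4,interpolation=2)[:600])
d=shot('top','t19.png')['color']; cv2.imwrite('pics/t19z.png',cv2.resize(d[140:280,250:390],None,fx=4,fy=4,interpolation=2)[:600])
E
```

```text
t 40.0 p [0.4802 0.291  0.2993] yaw -6.32 F [-0.1  -1.06 -0.56] w 0.0306 q [24. 15. 87. -0. 79. 31.]
```

View pics/s19z.png

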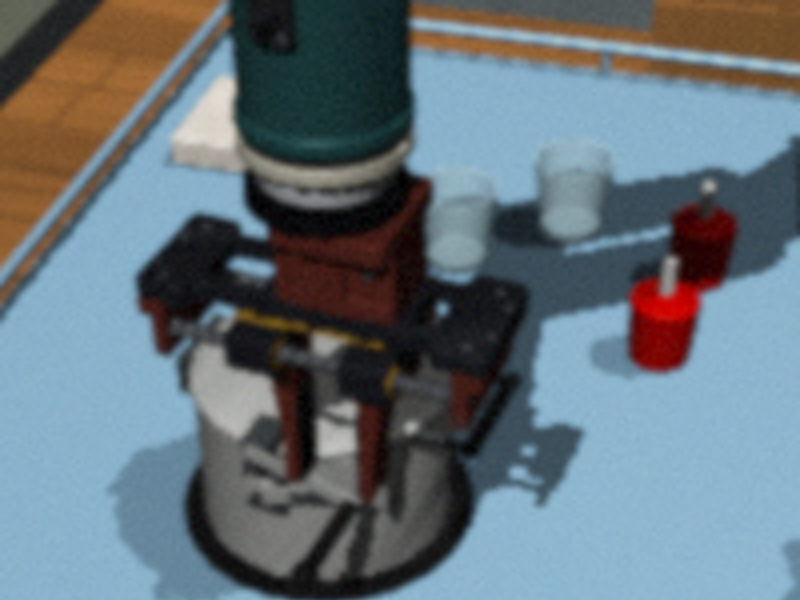

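View pics/t19z.png

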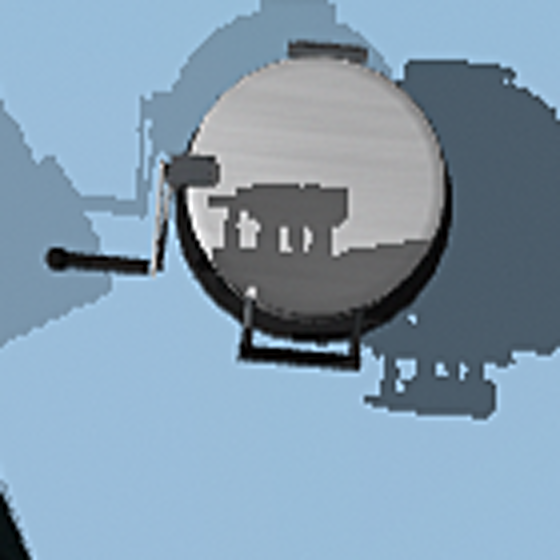

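```bash
python3 -c "
from workcell import r
print(r.close_job())"
```

```text
the job is handed in; nothing more can be done
None
```

The straw cup is in the ice bucket with the lid closed, and I handed the job in at about 40 s of the 72 s allowed. No verdict was reported.

- **Opening:** I raised the lid by its bar until I felt the stop, about 5 N above its free load. I then let it back onto the locked stay, where it stood by itself while I fetched the cup.
- **Cup:** I stood it on the bucket's floor about 50 mm forward of centre. Contact came at the expected height, and it was upright in the pictures after release. It cannot be seen under the closed lid.
- **Closing:** I drew the knee bar over centre and eased it down its arc until the lid's weight came off, then let go. I kept forces at the wrist to about 6 N or less.

**Last checks:**
- In the final top picture the lid bar, knee knob and lid disc are at the same pixels as in the starting closed picture.
- The gripper is clear of everything, and the tumblers look unmoved. I did not touch the red cups or the rack.

**Disagreements:**
- The bucket turned out about 2.5 mm further from the robot than the camera fit said. I corrected for that by feel at the first grip.
- Pressing along the lid peaked at about 17 N at the wrist while it was opening, until I shifted the path outward.

I had no direct reading of the buffer or the lid angle, so those limits are judged only from wrist forces and geometry.

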